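# Clear the pot and pour in the grinding balls

## Robot

A 6-joint arm with a two-finger parallel gripper is mounted at the origin on a cart in front of the work surface, level with it; the furniture and walls round the work are solid. World frame = base frame: x ahead of the robot, y to its left, z up, the work surface at z = 0. Lengths are in m, angles in degrees, forces in N, time in s.
With the tool pointing down it reaches from about 0.35 to 0.875 m from the base axis. Payload 4.2 kg.
Tool frame: the origin (TCP) lies at the centre of the arm's flange, where the gripper is bolted on; the fingertips stand 182 mm ahead of it and the grasp point (between the pads) lies 164 mm ahead of it (r.nose_length is the distance from the TCP to the fingertips, in m); z points along the fingers, y is the line along which they close (so a half turn about z gives the same grasp; the last joint's range is limited). The gripper opens to 87 mm and grips with 3 to 60 N. Pads are 19 mm wide; open, the fingers measure 117 mm over their backs; the gripper's body (75 mm by 190 mm) begins 51 mm behind the grasp point.
Start: joints at [90.905, 22.042, 0.453, 0, -68.411, -14.817], TCP at [0.15, 0.607, 0.405] pointing down, gripper open.
Joint ranges: [-179.83, 179.83], [-69.29, 118.12], [-61.27, 80.66], [-181.25, 117.63], [-171.15, -9.14], [-177.46, 177.46]. Speed limits (degrees/s): [159.86, 159.86, 180, 180, 180, 180].

## Interface

Orientations are given as a 3x3 rotation matrix whose columns are the frame's x, y, z axes.
In Python, from station import r, vision gives the robot as it stands. The module is installed in compiled form; this text tells all that it offers.
- The arm moves only by the shell command python3 -m creep 'ROWS'. ROWS is JSON, a list of rows, each a list of 7 numbers: the opening, from -1 (shut) to 1 (fully open), then the shift along the tool's x, y, z in mm, then the turn, a rotation vector about the tool's x, y, z in degrees. A call has 1 to 8 rows; each row is the pose to reach, as a shift and turn from the pose commanded when the call began, along the tool's axes at that moment; what a row does not reach only later rows make up. A row lasts 1/12 s, in which the tool goes at most 41.7 mm and 7.16 degrees, less where a joint would pass 70% of its speed; a pose out of reach is approached as far as the arm can. A call with a gripper value outside its range is refused whole. The fingers move at their own pace and stop on an object; the grip force is fixed at half the most. Time passes only in rows, so rows that repeat a pose let the fingers close. It gives the time, the measured TCP pose, the force, the opening and the grip force at its end, in the units of the state.
- r.sense(): the state, without advancing time (a new reading comes with each control period).
- vision.capture(name): name is "side" or "top" or "wrist"; returns (picture, depth): 400x640x3 uint8, red, green, blue; 400x640 float32, m along the optical axis (not along the pixel's ray), 0 where there is no reading.
- vision.camera_model(name): a dict with "vertical_fov" (degrees; the focal length in pixels is half the picture's height over the tangent of half this angle, whatever the lens; pixels are square), "cx", "cy" (the principal point, pixels), "distortion" ([k1, k2, p1, p2, k3] as OpenCV has them; the pictures are not rectified), "extrinsics" (4x4, takes a point from camera to world coordinates); the wrist camera has in their place "mount" (4x4, takes a point from camera to tool coordinates, whose origin is the TCP and whose axes are the flange's). Camera axes: x right, y down, z forward; pixel columns grow to the right and rows downward; lengths in m; the calibration is good to about 2 mm. A picture is of the moment at which its call begins: read the wrist's pose just before it. camera_model takes no time and is no camera call.
- r.finish_job(): hands the job in; it is judged then, once.
Trained networks look in the newest picture that a camera, given by its name, has taken for a name from the list of things; names that differ only in an ending like _2 or _b are one class to them, and where a whole thing is asked for, a point or a joint stands for the part that bears it (a point fixed in the world has none). Each returns a list of dicts, best first, with "conf" (0 to 1); they miss things now and then, are a little off and sometimes report something else, mostly with a low value. They report only what shows in the picture. A call takes as long as a camera call.
- vision.find_in(camera, thing): "uv" ([column, row] in pixels, amid what is visible of it).
- vision.cut_out(camera, thing): "region" (400x640 bool, what is visible of it) and "uv" ([column, row] in pixels, amid what is visible of it).
The state is a dict: "time_s": time; "joints": joint angles; "joint_velocities": joint speeds; "effort": joint torques, N m; "tcp_pos": TCP position; "ee_rot": TCP orientation; "wrist_force": force on the tool from outside, world axes, zero at the start; "moment": the same for the moment, N m; "gripper_width": opening from 0.0 (shut) to 1.0 (fully open); "gripper_force": force on a finger pad.
Only numpy, scipy, OpenCV 4.12 (cv2) and the standard library are available. Lean on these libraries where they do the work, as an engineer would, in place of code of your own. Each camera call takes 0.05 s, during which the arm holds its last target. There are 200 camera calls.

## Task

The round white pot is needed for the grinding balls, but a glaze bottle was left standing in it. First take the bottle out and stand it upright on the table clear of the pot; then pour all six balls from the clay cup into the pot and set the empty cup down upright on the table. Leave the pot and the other things where they stand.

Things in the scene. Friction and masses are not known exactly. Their poses are not given: they have to be found in the camera images.
- pot: open straight-sided white ceramic pot, round, 130 mm outside diameter, 55 mm high, wall 6 mm, flat floor 7 mm thick, about 1.1 kg, loose. Origin: centre of its underside, z up. It stands either left or right on the work area, with the cup on the other side
- bottle: small pale screw-cap glaze bottle, closed, round, 82 mm tall: body 38 mm across up to 66 mm, then a cap 30 mm across; about 0.1 kg. Origin: centre of its underside, z up through the cap. At the start it stands upright inside the pot, within 32 mm of the pot's centre, so its top 34 mm stand above the pot's rim
- cup: unglazed clay cup with one ear, 66 mm high, 0.19 kg, upright, with six balls in it. Round body 67 mm outside, 54 inside, floor 8 thick; its axis lies 15.5 mm from the origin towards the cup's +y. The ear (8 mm thick, 10 to 58 mm up) reaches to 49 mm from the origin towards -y; at the start it points between straight ahead and right. Origin on the underside, z up
- cup_mouth (a point): centre of the cup's mouth, at rim height on the axis of the round body; same axes as the cup
- ball_1_center (a point): centre of one of six alike white ceramic grinding balls, 18 mm diameter, 12 g, at the start in the cup
- ball_2_center (a point): centre of one of six alike white ceramic grinding balls, 18 mm diameter, 12 g, at the start in the cup
- ball_3_center (a point): centre of one of six alike white ceramic grinding balls, 18 mm diameter, 12 g, at the start in the cup
- ball_4_center (a point): centre of one of six alike white ceramic grinding balls, 18 mm diameter, 12 g, at the start in the cup
- ball_5_center (a point): centre of one of six alike white ceramic grinding balls, 18 mm diameter, 12 g, at the start in the cup
- ball_6_center (a point): centre of one of six alike white ceramic grinding balls, 18 mm diameter, 12 g, at the start in the cup
- vase: unglazed bulbous clay vase with a narrow neck, 66 mm across, 100 mm tall; bystander on the table at the left. Origin: centre of its underside
- rib: flat oval wooden potter's rib, 58 x 96 x 6 mm; bystander lying at the far side. Origin: centre of its underside. (Round the work: the table's near edge runs slantwise from about x 0.40, y -0.12 to x 0.65, y 0.22; a tall wooden cabinet begins at about x 0.65, y -0.10; a tall jointed lamp stands at the right, at about x 0.38, y -0.46: keep the arm clear)
- bottle_3: screw-cap glaze bottle, 48 mm across, 74 mm tall; bystander on the table at the right, by the lamp. Origin: centre of its underside

How it is judged:
By the outcome, as a careful person would: the job done as asked, in the order asked, and still so for the second after the job is handed in, with the robot touching nothing.
It also fails if it takes over 72 s, if anything falls off the work surface, if the arm or the gripper's body presses on something with over 40 N, if the wrist force passes 120 N, or if a joint passes its speed limit or range.

## Working session

There is one attempt and no reset: what is moved stays moved. The work goes in short steps, Python scripts to look and compute and a shell command to move; the robot and the scene stay as the last step left them, time stands still between calls to the robot, and variables do not carry over. Pictures are saved under pics/ and viewed, at most 10 in all, crops included, and the job is handed in when it is done.

```bash
mkdir -p pics
cat > h.py <<'E'
import numpy as np, cv2
from station import r, vision
def cam(n):
    m=vision.camera_model(n); f=200/np.tan(np.radians(m["vertical_fov"])/2)
    K=np.array([[f,0,m["cx"]],[0,f,m["cy"]],[0,0,1]])
    if "extrinsics" in m: T=np.array(m["extrinsics"])
    else:
        s=r.sense(); T=np.eye(4); T[:3,:3]=s["ee_rot"]; T[:3,3]=s["tcp_pos"]; T=T@np.array(m["mount"])
    return K,np.array(m["distortion"],float),T
def pts(n,uv,d,T=None):
    K,D,T0=cam(n); T=T0 if T is None else T
    u=cv2.undistortPoints(np.array(uv,float).reshape(-1,1,2),K,D).reshape(-1,2)
    d=np.asarray(d,float).reshape(-1,1)
    return (np.hstack([u*d,d]))@T[:3,:3].T+T[:3,3]
def cloud(n,reg,depth,T=None):
    v,u=np.nonzero(reg&(depth>0)); return pts(n,np.c_[u,v],depth[v,u],T)
def save(n,img): cv2.imwrite("pics/"+n,cv2.cvtColor(img,cv2.COLOR_RGB2BGR))
def circ(P):  # fit circle xy
    A=np.c_[2*P[:,:2],np.ones(len(P))]; s=np.linalg.lstsq(A,(P[:,:2]**2).sum(1),rcond=None)[0]
    return s[:2],np.sqrt(s[2]+s[0]**2+s[1]**2)
E
python3 - <<'E'
from h import *
np.set_printoptions(precision=3,suppress=True)
ims=[]
for n in("top","side"):
    img,d=vision.capture(n); ims.append(img); print(n,cam(n)[2][:3].tolist())
    for t in("pot","bottle","cup","cup_mouth","vase","rib","ball_1_center"):
        for c in vision.cut_out(n,t)[:3]:
            P=cloud(n,c["region"],d)
            if len(P)<5: continue
            top=P[P[:,2]>np.percentile(P[:,2],95)-.006]
            print(n,t,round(c["conf"],2),np.round(c["uv"]),len(P),"med",np.median(P,0),"zmax",np.percentile(P[:,2],98),"circ",*circ(top))
save("a.png",cv2.resize(np.vstack(ims),(480,600)))
save("top.png",ims[0]);save("side.png",ims[1])
s=r.sense();print(s["tcp_pos"],s["ee_rot"],s["gripper_width"],s["time_s"])
E
```

```text
top [[-0.006826575571001255, -0.9878530157849865, 0.15524115778517275, 0.39044689410195305], [-0.9998741735347983, 0.004520110722078813, -0.015205449587709483, -0.16715974092783092], [0.01431904200977271, -0.15532542548973635, -0.9877595746093047, 0.9086595589437628]]
top pot 0.86 [381. 217.] 2441 med [ 0.497 -0.319  0.008] zmax 0.05652802472199072 circ [ 0.5   -0.312] 0.06144589784427274
top bottle 0.68 [374. 205.] 312 med [ 0.515 -0.3    0.086] zmax 0.09163663291953879 circ [ 0.52  -0.305] 0.010775401746967835
top bottle 0.68 [398. 260.] 479 med [ 0.395 -0.349  0.072] zmax 0.0762427196822353 circ [ 0.394 -0.356] 0.013661262325537283
top cup 0.84 [300. 207.] 491 med [ 0.519 -0.142  0.033] zmax 0.0665740758473296 circ [ 0.504 -0.142] 0.03255259289703518
top cup 0.7 [298. 216.] 37 med [ 0.501 -0.132  0.023] zmax 0.02676786677699676 circ [ 0.501 -0.132] 0.005445657239679316
top cup_mouth 0.58 [302. 210.] 552 med [ 0.516 -0.142  0.03 ] zmax 0.06643564099661153 circ [ 0.504 -0.142] 0.032599695609681414
top vase 0.95 [241. 173.] 644 med [ 0.58  -0.002  0.064] zmax 0.10031307375954521 circ
[... 1482 characters left out ...]
055] zmax 0.10024181173530819 circ [0.586 0.004] 0.015134830923996655
side vase 0.62 [336. 260.] 3613 med [ 0.491 -0.317  0.028] zmax 0.05650720338530641 circ [ 0.499 -0.314] 0.06171399457649356
side rib 0.96 [388. 215.] 652 med [ 0.637 -0.238  0.007] zmax 0.009387036482886265 circ [ 0.638 -0.237] 0.025234229397273548
side ball_1_center 0.69 [334. 261.] 3651 med [ 0.492 -0.317  0.028] zmax 0.05647454492286541 circ [ 0.499 -0.314] 0.06159121295187069
side ball_1_center 0.26 [324. 144.] 929 med [ 0.581 -0.012  0.056] zmax 0.09988039456470826 circ [0.587 0.004] 0.014684989814326402
[0.15  0.607 0.405] [[ 0.971 -0.24   0.   ]
 [-0.24  -0.971  0.   ]
 [ 0.    -0.    -1.   ]] 0.999635156650419 0.8
```

View pics/top.png

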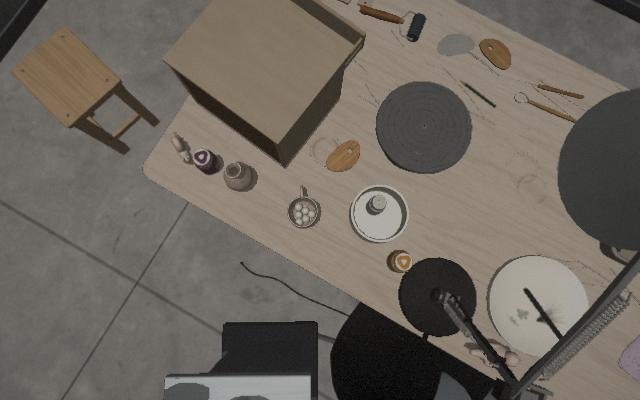

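View pics/side.png

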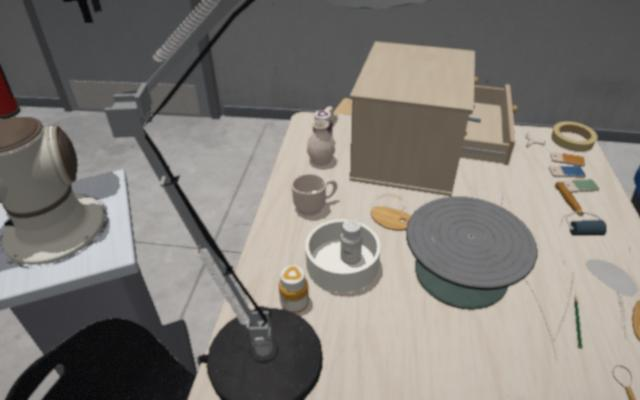

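The top view shows the pot at (380,213) with the bottle standing in it at (376,204). The cup is at (303,211) with its ear pointing straight ahead, at (303,190). In the side view they are at (343,255) and (310,192), and the two cameras agree within 2 mm.

The estimates are:
- **Pot centre:** (0.4995, -0.313)
- **Bottle:** (0.519, -0.306)
- **Cup axis:** (0.5035, -0.1425)

I'll start moving.

```bash
cat >> h.py <<'E'
def Rz(zdir,ydir):
    z=np.array(zdir,float);z/=np.linalg.norm(z);y=np.array(ydir,float);y-=z*(y@z);y/=np.linalg.norm(y)
    return np.c_[np.cross(y,z),y,z]
def to(grasp,zdir,ydir,off=0.164,tag=""):
    from scipy.spatial.transform import Rotation as Ro
    s=r.sense();R=np.array(s["ee_rot"]);p=np.array(s["tcp_pos"]);G=Rz(zdir,ydir)
    t=np.array(grasp)-off*G[:,2]
    print(tag,"mm",np.round(R.T@(t-p)*1e3,1),"rv",np.round(np.degrees(Ro.from_matrix(R.T@G).as_rotvec()),2))
def log():
    import json
    s=r.sense();open("log.jsonl","a").write(json.dumps([list(map(float,s["joints"])),np.array(s["tcp_pos"]).tolist(),np.array(s["ee_rot"]).tolist()])+"\n")
    print("t",round(s["time_s"],2),"q",np.round(s["joints"],1),"p",np.round(s["tcp_pos"],3),"F",np.round(s["wrist_force"],1),"w",round(s["gripper_width"],3),"gf",s["gripper_force"])
E
python3 -c "from h import *;log()"
python3 -m creep '[[1,377,275,0,0,0,0],[1,377,275,0,0,0,0],[1,377,275,0,0,0,0],[1,377,275,0,0,0,0],[1,377,275,0,0,0,0],[1,377,275,0,0,0,0],[1,377,275,0,0,0,0],[1,377,275,0,0,0,0]]'
python3 -c "
from h import *;log();to([.519,-.306,.2],[0,0,-1],[.34,-.94,0]);to([.47,.05,.2],[0,0,-1],[.34,-.94,0])"
```

```text
t 0.8 q [ 90.9  22.    0.5   0.  -68.4 -14.8] p [0.15  0.607 0.405] F [ 0.1  0.8 -0.2] w 1.0 gf 0.0
time_s: 1.47
tcp_pos: [0.3652, 0.3494, 0.4052]
ee_rot: [[0.971, -0.24, 0.001], [-0.24, -0.971, 0.001], [0.0, -0.001, -1.0]]
wrist_force: [0.3, 0.7, 0.4]
gripper_width: 1.001
gripper_force: 0.0
t 1.47 q [ 62.2  10.3 -16.    0.  -63.6  14. ] p [0.365 0.349 0.405] F [0.3 0.7 0.4] w 1.001 gf 0.0
 mm [306.5 599.4  40.8] rv [-4.000e-02 -3.000e-02 -3.376e+01]
 mm [173.5 265.6  41. ] rv [-4.000e-02 -3.000e-02 -3.376e+01]
```

```bash
python3 -m creep '[[0.4,174,266,0,0,0,-7],[0.4,174,266,0,0,0,-14],[0.4,174,266,0,0,0,-21],[0.4,174,266,0,0,0,-28],[0.4,174,266,0,0,0,-33.8],[0.4,307,599,0,0,0,-33.8],[0.4,307,599,0,0,0,-33.8],[0.4,307,599,0,0,0,-33.8]]' | head -2
python3 -c "
from h import *;log();to([.519,-.306,.16],[0,0,-1],[.34,-.94,0])"
```

```text
time_s: 2.13
tcp_pos: [0.4508, 0.0478, 0.4052]
t 2.13 q [ 26.7   5.  -22.3   0.  -62.6  83.2] p [0.451 0.048 0.405] F [1.6 0.5 0.8] w 0.706 gf 0.0
 mm [-56.6 355.9  81.1] rv [-0.   -0.06  0.05]
```

```bash
python3 -m creep '[[0.4,-57,356,60,0,0,0],[0.4,-57,356,60,0,0,0],[0.4,-57,356,60,0,0,0],[0.4,-57,356,60,0,0,0],[0.4,-57,356,60,0,0,0],[0.4,-57,356,60,0,0,0],[0.4,-57,356,60,0,0,0],[0.4,-57,356,60,0,0,0]]' | head -2
python3 -m creep '[[0.4,-9,52,9,0,0,0],[0.4,-9,52,9,0,0,0],[0.4,-9,52,9,0,0,0]]' | head -2
python3 - <<'E'
from h import *
log()
K,D,T=cam("wrist"); img,d=vision.capture("wrist"); save("w1.png",img)
for t in("bottle","pot"):
    for c in vision.cut_out("wrist",t)[:2]:
        P=cloud("wrist",c["region"],d,T)
        if len(P)<9: continue
        z=np.percentile(P[:,2],97);top=P[P[:,2]>z-.004]
        print(t,c["conf"],c["uv"],len(P),z,circ(top),(top[:,:2].min(0)+top[:,:2].max(0))/2)
to([.519,-.306,.07],[0,0,-1],[.34,-.94,0])
E
```

```text
time_s: 2.8
tcp_pos: [0.5125, -0.2755, 0.3499]
time_s: 3.05
tcp_pos: [0.5216, -0.3281, 0.3393]
t 3.05 q [-17.1  24.1  -6.1   0.  -59.9 126.8] p [ 0.522 -0.328  0.339] F [-0.2  0.6  0.4] w 0.698 gf 0.0
bottle 0.63 [296.7, 198.2] 1597 0.09065715589993055 (array([ 0.52014726, -0.304751  ]), np.float64(0.010670471667083258)) [ 0.51950123 -0.30472875]
bottle 0.62 [305.4, 295.6] 962 0.06917618127186102 (array([ 0.39538434, -0.35548399]), np.float64(0.017957575932017758)) [ 0.40933363 -0.35143335]
pot 0.78 [305.9, 213.9] 9364 0.05605800134449969 (array([ 0.50190402, -0.31109662]), np.float64(0.06094388535230778)) [ 0.50983888 -0.31132513]
pot 0.41 [297.4, 196.4] 1648 0.0906439231616257 (array([ 0.52008997, -0.30468261]), np.float64(0.010691316946220409)) [ 0.51950123 -0.30472875]
 mm [  3.9 -18.2 107.2] rv [-0.02  0.    0.03]
```

View pics/w1.png

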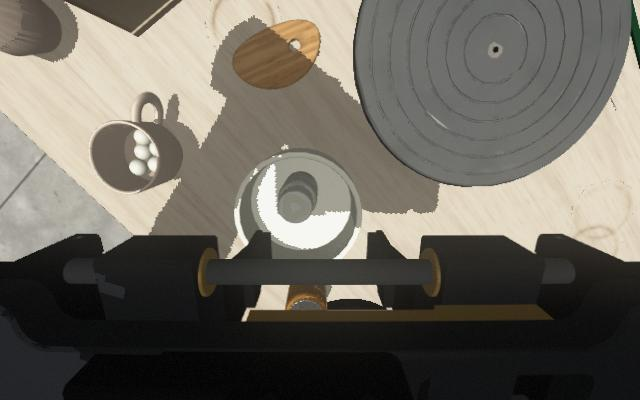

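The wrist view shows the bottle at (297,200) inside the pot, between the fingers at (257,250) and (377,250). It measures (0.5195, -0.305), which agrees with the other cameras. I'll descend and grip.

```bash
python3 -m creep '[[0.4,4,-19,35,0,0,0],[0.4,4,-19,60,0,0,0],[0.4,4,-19,90,0,0,0],[0.4,4,-19,109,0,0,0],[0.4,4,-19,109,0,0,0],[-1,4,-19,109,0,0,0],[-1,4,-19,109,0,0,0],[-1,4,-19,109,0,0,0]]' | tail -4
python3 -m creep '[[-1,0,0,0,0,0,0],[-1,0,0,0,0,0,0],[-1,0,0,-20,0,0,0],[-1,0,0,-45,0,0,0],[-1,0,0,-80,0,0,0],[-1,0,0,-80,0,0,0]]' | tail -4
python3 - <<'E'
from h import *
log();to([.40,-.22,.16],[0,0,-1],[.34,-.94,0]);to([.40,-.22,.064],[0,0,-1],[.34,-.94,0])
E
```

```text
ee_rot: [[0.94, 0.341, 0.004], [0.341, -0.94, -0.001], [0.003, 0.003, -1.0]]
wrist_force: [0.1, -0.5, -0.2]
gripper_width: 0.551
gripper_force: 0.0
ee_rot: [[0.94, 0.341, 0.013], [0.342, -0.94, -0.006], [0.01, 0.01, -1.0]]
wrist_force: [1.1, -0.5, 0.4]
gripper_width: 0.415
gripper_force: 30.0
t 4.37 q [-15.2  24.   -9.6   0.2 -55.6 125. ] p [ 0.521 -0.307  0.32 ] F [ 1.1 -0.5  0.4] w 0.415 gf 30.000020049337763
 mm [ -83.7 -122.9   -6.3] rv [ 0.58 -0.57  0.09]
 mm [ -84.7 -123.9   89.6] rv [ 0.58 -0.57  0.09]
```

```bash
python3 -m creep '[[-1,-84,-123,0,0,0,0],[-1,-84,-123,0,0,0,0],[-1,-84,-123,0,0,0,0],[-1,-84,-123,0,0,0,0],[-1,-84,-123,30,0,0,0],[-1,-84,-123,60,0,0,0],[-1,-84,-123,82,0,0,0],[-1,-84,-123,82,0,0,0]]' | tail -6
python3 - <<'E'
from h import *
log()
img,d=vision.capture("side"); save("s2.png",img[180:400,150:470])
for c in vision.cut_out("side","bottle")[:3]:
    P=cloud("side",c["region"],d); print(c["conf"],c["uv"],np.median(P,0),np.percentile(P[:,2],[1,5,98]))
to([.40,-.22,.060],[0,0,-1],[.34,-.94,0])
E
```

```text
time_s: 5.03
tcp_pos: [0.3966, -0.2186, 0.2273]
ee_rot: [[0.941, 0.339, -0.007], [0.339, -0.941, 0.002], [-0.006, -0.004, -1.0]]
wrist_force: [-0.2, 0.6, -0.3]
gripper_width: 0.423
gripper_force: 30.0
t 5.03 q [-8.200e+00  1.870e+01 -3.600e+01 -1.000e-01 -3.570e+01  1.181e+02] p [ 0.397 -0.219  0.227] F [-0.2  0.6 -0.3] w 0.423 gf 29.98708256171085
0.92 [267.3, 240.5] [ 0.38609618 -0.23204435  0.03405254] [-0.00026178  0.00618441  0.07725318]
0.84 [291.6, 289.6] [ 0.38988425 -0.37151178  0.0519407 ] [-0.00014329  0.00662506  0.07563634]
 mm [1.1 1.4 6.3] rv [-0.    0.04  0.02]
```

View pics/s2.png

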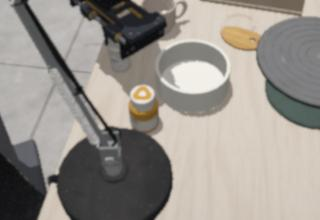

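The crop shows the bottle upright in the gripper at about (118,58), clear of the now empty pot. I'll lower it until it touches the table.

```bash
python3 -m creep '[[-1,0,0,4,0,0,0],[-1,0,0,4,0,0,0]]' | grep -E "tcp|force"
python3 -m creep '[[-1,0,0,3,0,0,0],[-1,0,0,3,0,0,0]]' | grep -E "tcp|force"
```

```text
tcp_pos: [0.3987, -0.2191, 0.2269]
wrist_force: [-0.1, -0.8, -1.2]
gripper_force: 30.0
tcp_pos: [0.3996, -0.2192, 0.2251]
wrist_force: [-0.5, 0.8, 6.8]
gripper_force: 30.0
```

```bash
python3 -m creep '[[0.3,0,0,0,0,0,0],[0.3,0,0,0,0,0,0],[0.3,0,0,0,0,0,0],[0.3,0,0,-10,0,0,0],[0.3,0,0,-40,0,0,0],[1,0,0,-80,0,0,0],[1,0,0,-120,0,0,0],[1,0,0,-120,0,0,0]]' | grep -E "tcp|force"
python3 - <<'E'
from h import *
np.set_printoptions(precision=3,suppress=True)
log()
for n in("top","side"):
    img,d=vision.capture(n)
    for t in("bottle","pot","cup"):
      for c in vision.cut_out(n,t)[:2]:
        P=cloud(n,c["region"],d); z=np.percentile(P[:,2],97); top=P[P[:,2]>z-.005]
        print(n,t,round(c["conf"],2),c["uv"],"z",z,circ(top))
        if t=="cup" and len(P)>200:
            a=circ(top)[0]; rr=np.hypot(*(P[:,:2]-a).T); E=P[(rr>.042)&(P[:,2]>.015)]
            print("ear dir",len(E),np.degrees(np.arctan2(*(np.median(E,0)[:2]-a)[::-1])),np.median(E,0))
# kinematics fit: CRX-like
import json
from scipy.optimize import least_squares
from scipy.spatial.transform import Rotation as Ro
L=[json.loads(l) for l in open("log.jsonl")]
def fk(q,k):
    d1,a1,l2,a3,l3,off,d6=k; q=np.radians(q)
    Z=Ro.from_euler
    R=Z('z',q[0]); p=np.array([0,0,d1])+R.apply([a1,0,0])
    R2=R*Z('y',q[1]); p=p+R2.apply([0,0,l2])
    R3=R2*Z('y',-q[2]); p=p+R3.apply([l3,0,a3])
    R4=R3*Z('x',-q[3]); R5=R4*Z('y',-q[4]); p=p+R5.apply([d6,off,0])
    R6=R5*Z('x',-q[5]); return p,R6.as_matrix()
f=lambda k:np.concatenate([fk(q,k)[0]-p for q,p,_ in L])
s=least_squares(lambda k:np.r_[f(k),1e-4*k[[1,3]]],[.2,0,.4,0,.4,-.16,.15])
print(s.x,np.abs(f(s.x)).max())
for q,p,R in L[-2:]: print(fk(q,s.x)[1].T@np.array(R))
E
```

```text
tcp_pos: [0.4002, -0.2196, 0.3507]
wrist_force: [1.2, 0.2, 0.3]
gripper_force: 0.0
t 6.13 q [ -8.2   8.3 -27.2   0.2 -53.6 118.1] p [ 0.4   -0.22   0.351] F [1.2 0.2 0.3] w 0.798 gf 0.0
top pot 0.85 [382.2, 201.8] z 0.05647143987401004 (array([ 0.489, -0.305]), np.float64(0.07012393260154196))
top cup 0.84 [301.8, 201.9] z 0.0655715125049967 (array([ 0.505, -0.142]), np.float64(0.03151815973529033))
ear dir 16 3.1180228003763695 [ 0.552 -0.139  0.056]
side bottle 0.6 [292.1, 292.2] z 0.07572381763841933 (array([ 0.393, -0.359]), np.float64(0.013623283665032432))
side bottle 0.59 [274.3, 234.9] z 0.08343582551832082 (array([ 0.399, -0.222]), np.float64(0.010356241335945635))
side pot 0.59 [340.7, 252.3] z 0.05606911099346029 (array([ 0.499, -0.314]), np.float64(0.061554323176012164))
side cup 0.64 [307.5, 191.9] z 0.06534386296513997 (array([ 0.502, -0.143]), np.float64(0.03239085256935054))
ear dir 95 1.602699965341583 [ 0.554 -0.141  0.036]
side cup 0.56 [344.4, 254.8] z 0.056040028782241506 (array([ 0.499, -0.314]), np.float64(0.06154816946058115))
ear dir 2681 -111.76650645285281 [ 0.497 -0.321  0.04 ]
[ 0.161  0.     0.565 -0.     0.422 -0.16   0.124] 1.2359506751380422e-09
[[ 0.  0.  1.]
 [-1.  0. -0.]
 [-0. -1.  0.]]
[[ 0.  0.  1.]
 [-1. -0.  0.]
 [ 0. -1.  0.]]
```

```bash
cat > kin.py <<'E'
from h import *
from scipy.optimize import least_squares
from scipy.spatial.transform import Rotation as Ro
K0=np.array([.161,0,.565,0,.422,-.16,.124])
import json
L=[json.loads(l) for l in open("log.jsonl")]
C=np.array([[0,0,1],[-1,0,0],[0,-1,0.]])
def fk(q,k=K0,full=False):
    d1,a1,l2,a3,l3,off,d6=k; q=np.radians(q); Z=Ro.from_euler
    R=Z('z',q[0]); p=np.array([0,0,d1])
    R=R*Z('y',q[1]); p=p+R.apply([0,0,l2])
    R=R*Z('y',-q[2]); w=p=p+R.apply([l3,0,0])
    R=R*Z('x',-q[3])*Z('y',-q[4]); w2=p+R.apply([0,off,0]); p=p+R.apply([d6,off,0])
    M=(R*Z('x',-q[5])).as_matrix()@C
    return (p,M,w,w2) if full else (p,M)
K0=least_squares(lambda k:np.concatenate([fk(q,k)[0]-p for q,p,_ in L]+[1e-4*k[[1,3]]]),K0).x
LO=np.array([-179.83,-69.29,-61.27,-181.25,-171.15,-177.46]);HI=np.array([179.83,118.12,80.66,117.63,-9.14,177.46])
def ik(p,R,q0):
    def e(q):
        P,M=fk(q); return np.r_[(P-p)*10,(M-R).ravel()*2]
    s=least_squares(e,np.clip(q0,LO+.1,HI-.1),bounds=(LO,HI)); return s.x,np.abs(s.fun).max()
def tool(psi,al,phi,ys):  # heading, pitch below horizontal, roll about tool z (deg)
    a,p=np.radians([al,psi]); z=[np.cos(a)*np.cos(p),np.cos(a)*np.sin(p),-np.sin(a)]
    y=ys*np.array([-np.sin(p),np.cos(p),0]); G=Rz(z,y)
    return G@Ro.from_euler('z',phi,degrees=True).as_matrix()
def bodymin(g,G):
    c=np.array([[x,y,z] for x in(-.0375,.0375) for y in(-.095,.095) for z in(-.164,-.051)])
    return (g+c@G.T)[:,2].min()
E
cat > plan.py <<'E'
from kin import *
np.set_printoptions(precision=1,suppress=True,linewidth=150)
cup=np.array([.503,-.1425,.040]); pot=np.array([.4995,-.313,0])
qs=r.sense()["joints"]; out=[]
for al in(30,38):
  for psi in range(-75,31,15):
    for ys in(1,-1):
      G=tool(psi,al,0,ys); q=qs; ok=True
      p0,R0=fk(qs); rel=Ro.from_matrix(R0.T@G).as_rotvec()
      for t in np.linspace(0,1,9):
        g=cup-[0,0,-.10]-.1*G[:,2]; p=p0*(1-t)+(g-.164*G[:,2])*t
        q,e=ik(p,R0@Ro.from_rotvec(rel*t).as_matrix(),q)
      if e>1e-3: continue
      q,e=ik(cup-.08*G[:,2]-.164*G[:,2],G,q)
      if e>1e-3: continue
      qg,e=ik(cup-.164*G[:,2],G,q)
      if e>1e-3: continue
      ul=G.T@[0,0,1]
      w=fk(qg,full=True)
      for psi2 in range(-105,16,15):
       for be in(al-15,al):
        for sg in(1,-1):
          q=qg;bad=0;mn=9;mg=99
          for t in np.linspace(0,1,5)[1:]:
            H=tool(psi+(psi2-psi)*t,al+(be-al)*t,0,ys)
            g=(cup+[0,0,.15])*(1-t)+t*(pot+[0,0,.16]); q,e=ik(g-.164*H[:,2],H,q); bad=max(bad,e); mg=min(mg,(q-LO).min(),(HI-q).min())
          if bad>1e-3: continue
          for ph in range(15,151,15):
            H=tool(psi2,be,sg*ph,ys); u=H@ul; g=pot-.026*u*[1,1,0]+[0,0,0]
            g[2]=.13; g[2]+=.075-min(bodymin(g,H),.075)
            q,e=ik(g-.164*H[:,2],H,q); bad=max(bad,e); mg=min(mg,(q-LO).min(),(HI-q).min())
            if bad>1e-3: break
            mn=min(mn,fk(q,full=True)[2][2],fk(q,full=True)[3][2])
          if bad<1e-3: out.append((mg,al,psi,ys,psi2,be,sg,mn,np.degrees(np.arccos(u[2])),g[2],w[2][2],w[3][2],qg,q))
out.sort(key=lambda o:-o[0])
for o in out[:22]: print(*[np.round(x,2) if np.isscalar(x) else x for x in o])
print(len(out))
E
time timeout 550 python3 plan.py
```

```text
41.55 38 30 1 15 23 1 0.24 112.81 0.13 0.31 0.22 [-36.5  29.7 -24.5 -81.6 -46.9  42.6] [ -53.7   28.7  -17.2  -87.9  -59.1 -109.1]
40.84 30 30 1 15 30 1 0.27 113.55 0.13 0.26 0.18 [-42.2  34.1 -25.5 -88.3 -55.6  54.3] [ -49.4   25.3  -16.1  -80.7  -52.3 -118.7]
40.13 30 30 1 15 15 1 0.2 126.52 0.14 0.26 0.18 [-42.2  34.1 -25.5 -88.3 -55.6  54.3] [ -57.7   31.9  -18.7  -93.5  -67.5 -101.1]
36.11 38 30 1 15 38 1 0.31 99.13 0.13 0.31 0.22 [-36.5  29.7 -24.5 -81.6 -46.9  42.6] [ -43.2   22.6  -14.6  -70.3  -45.3 -132.2]
35.56 38 30 1 0 23 1 0.24 112.81 0.13 0.31 0.22 [-36.5  29.7 -24.5 -81.6 -46.9  42.6] [ -54.7   26.1  -24.6 -102.3  -50.3 -102.2]
32.64 30 30 1 0 15 1 0.2 126.52 0.14 0.26 0.18 [-42.2  34.1 -25.5 -88.3 -55.6  54.3] [ -59.2   29.9  -27.5 -108.5  -61.   -92. ]
31.65 30 30 1 0 30 1 0.27 113.55 0.13 0.26 0.18 [-42.2  34.1 -25.5 -88.3 -55.6  54.3] [ -49.3   22.4  -21.9  -93.2  -41.1 -115.5]
26.87 38 30 1 -15 23 1 0.24 112.81 0.13 0.31 0.22 [-36.5  29.7 -24.5 -81.6 -46.9  42.6] [ -55.9   25.2  -33.  -122.6  -45.7  -88.8]
23.02 30 30 1 -15 15 1 0.2 126.52 0.14 0.26 0.18 [-42.2  
[... 1089 characters left out ...]
  67.1 -57.5  82.8]
10.49 38 30 1 15 38 -1 0.31 99.13 0.13 0.31 0.22 [-36.5  29.7 -24.5 -81.6 -46.9  42.6] [-44.1  23.9 -12.3 -69.2 -46.3 167. ]
9.82 38 -75 -1 -105 23 -1 0.21 112.81 0.13 0.22 0.22 [  6.6  31.8 -59.   98.9 -52.1 -90.9] [ -3.1  34.7 -43.9  73.7 -69.8  72. ]
9.82 38 -75 1 -105 23 1 0.21 112.81 0.13 0.22 0.22 [  6.6  31.8 -59.   98.9 -52.1  89.1] [ -3.5  35.9 -41.   73.5 -70.2 -46.3]
8.78 30 -75 -1 -105 30 -1 0.23 113.55 0.13 0.2 0.18 [  9.7  35.8 -59.6  98.4 -60.6 -96.2] [ -3.9  31.6 -43.2  71.1 -63.9  76.5]
8.78 30 -75 1 -105 30 1 0.23 113.55 0.13 0.2 0.18 [  9.7  35.8 -59.6  98.4 -60.6  83.8] [ -4.2  33.1 -40.1  70.6 -64.4 -41.6]
38
real	0m54.286s
user	0m53.872s
sys	0m0.350s
```

```bash
sed -e 's/for al in(30,38)/for al in(42,50,58)/' -e 's/range(-75,31,15)/range(-55,11,10)/' -e 's/range(-105,16,15)/range(-105,-14,15)/' -e 's/be in(al-15,al)/be in(5,15,25)/' -e 's/range(15,151,15)/range(15,166,15)/' plan.py > plan2.py
(timeout 570 python3 plan2.py)
```

```text
0
```

```bash
cat > d.py <<'E'
from kin import *
np.set_printoptions(precision=0,suppress=True,linewidth=150)
cup=np.array([.503,-.1425,.040]);rng=np.random.default_rng(0)
def multi(p,R,n=14):
    S=[]
    for _ in range(n):
        q,e=ik(p,R,np.array([rng.uniform(-90,60),rng.uniform(-20,80),rng.uniform(-60,30),rng.uniform(-180,117),rng.uniform(-120,-15),rng.uniform(-170,170)]))
        if e<1e-3 and not any(np.abs(q-s).max()<2 for s in S): S.append(q)
    return S
for al in(40,50,60):
  for psi in range(-60,31,15):
    G=tool(psi,al,0,1); print(al,psi,"grasp",*multi(cup-.164*G[:,2],G),"back",*multi(cup-.24*G[:,2],G))
E
timeout 570 python3 d.py
```

```text
40 -60 grasp back
40 -45 grasp back
40 -30 grasp [ -36.   31.  -59. -174.  -50.   90.] back
40 -15 grasp [ -43.   29.  -49. -146.  -40.   82.] back [ -44.   15.  -50. -133.  -30.   67.]
40 0 grasp [ -40.   26.  -38. -117.  -33.   59.] back [ -40.   15.  -39. -102.  -30.   41.]
40 15 grasp [-37.  27. -30. -94. -37.  45.] back [-39.  17. -33. -84. -39.  34.]
40 30 grasp [-35.  29. -24. -80. -45.  39.] back [-40.  21. -26. -72. -49.  33.]
50 -60 grasp back
50 -45 grasp back
50 -30 grasp [ -36.   24.  -52. -172.  -27.   87.] back [ -36.   11.  -52. -165.  -14.   79.]
50 -15 grasp back
50 0 grasp [-22.  21. -30. -84. -14.  11.] back [-12.  10. -36. -59.  -9. -22.]
50 15 grasp [-24.  23. -27. -74. -25.  14.] back [-24.  13. -31. -62. -27.   1.]
50 30 grasp [-25.  25. -23. -66. -35.  19.] back [-28.  17. -25. -58. -40.  12.]
60 -60 grasp [-12.  23. -58. 117. -25. 107.] back [  5.  14. -59.  83. -27. 127.]
60 -45 grasp back
60 -30 grasp back
60 -15 grasp back
60 0 grasp back
60 15 grasp [-10.  22. -29. -46. -17. -23.] back [-10.  12. -32. -34. -22. -36.]
60 30 grasp [-15.  23. -24. -47. -29.  -5.] back [-17.  15. -26. -40. -35. -13.]
```

```bash
cat > plan3.py <<'E'
from kin import *
np.set_printoptions(precision=0,suppress=True,linewidth=170)
pot=np.array([.4995,-.313,0]); out=[]
q00=np.array([6.6,31.8,-59,98.9,-52,89.]); ys=sg=1; mgf=lambda q:min((q-LO).min(),(HI-q).min())
for cx in(.50,.52,.54):
 cup=np.array([cx,-.17,.040])
 for al in(32,38,44):
  for psi in(-95,-85,-75):
    G=tool(psi,al,0,ys); qg,e=ik(cup-.164*G[:,2],G,q00)
    qb,e2=ik(cup-.244*G[:,2],G,qg)
    if max(e,e2)>1e-3: continue
    m0=min(mgf(qg),mgf(qb)); ul=G.T@[0,0,1]; el=G.T@[np.cos(np.radians(psi+38)),np.sin(np.radians(psi+38)),0]
    for psi2 in(-110,-100,-90,-80,-70):
      for be in(15,22,30):
        q=qg;bad=0;mg=m0
        for t in np.linspace(0,1,5)[1:]:
            H=tool(psi+(psi2-psi)*t,al+(be-al)*t,0,ys)
            g=(cup+[0,0,.15])*(1-t)+t*(pot+[0,0,.16]); q,e=ik(g-.164*H[:,2],H,q); bad=max(bad,e); mg=min(mg,mgf(q))
        if bad>1e-3: continue
        for ph in range(15,166,15):
            H=tool(psi2,be,sg*ph,ys); u=H@ul; g=pot-.026*u*[1,1,0]; g[2]=.13
            lo=min(bodymin(g,H),g[2]+(.064*(H@el))[2]-.028*abs(u[2]),g[2]+.026*u[2]-.033*np.sqrt(1-u[2]**2)); g[2]+=max(0,.075-lo)
            q,e=ik(g-.164*H[:,2],H,q); bad=max(bad,e); mg=min(mg,mgf(q))
            if bad>1e-3: break
        if bad<1e-3: out.append((mg,m0,cx,al,psi,psi2,be,np.degrees(np.arccos(u[2])),g,qg,q))
out.sort(key=lambda o:-o[0])
np.set_printoptions(precision=3,suppress=True,linewidth=190)
for o in out[:14]: print(*[np.round(x,2) if np.isscalar(x) else np.round(x,2) for x in o])
print(len(out))
E
timeout 570 python3 plan3.py
```

```text
18.59 18.59 0.54 44 -95 -110 15 119.43 [ 0.5  -0.34  0.13] [ 10.97  35.22 -42.68  63.88 -50.38 105.17] [ -1.68  40.49 -38.62  69.27 -78.65 -64.46]
18.59 18.59 0.54 44 -95 -110 22 112.58 [ 0.5  -0.34  0.13] [ 10.97  35.22 -42.68  63.88 -50.38 105.17] [ -2.42  37.34 -38.34  67.62 -72.92 -60.72]
18.59 18.59 0.54 44 -95 -110 30 104.74 [ 0.5  -0.34  0.13] [ 10.97  35.22 -42.68  63.88 -50.38 105.17] [ -3.47  34.03 -37.67  64.78 -66.59 -55.86]
18.48 18.48 0.54 32 -95 -110 15 130.85 [ 0.5  -0.33  0.13] [ 13.69  40.11 -42.79  67.35 -60.51  97.73] [ -1.31  40.59 -38.35  68.88 -78.78 -64.32]
18.48 18.48 0.54 32 -95 -110 22 124.12 [ 0.5  -0.33  0.13] [ 13.69  40.11 -42.79  67.35 -60.51  97.73] [ -2.11  37.43 -38.1   67.28 -73.05 -60.61]
18.48 18.48 0.54 32 -95 -110 30 116.39 [ 0.5  -0.34  0.13] [ 13.69  40.11 -42.79  67.35 -60.51  97.73] [ -3.23  34.12 -37.47  64.53 -66.7  -55.77]
18.41 18.41 0.54 38 -95 -110 15 125.16 [ 0.5  -0.33  0.13] [ 12.36  37.54 -42.86  66.02 -55.4  101.15] [ -1.51  40.54 -38.49  69.09 -78.71 -64.39]
18.41 18.41 0.54 38 -95 -110 22 118.37 [ 0.5  -0.34  0.13] [ 12.36  37.
[... 260 characters left out ...]
 [ 0.5  -0.34  0.13] [ 13.69  40.11 -42.79  67.35 -60.51  97.73] [ -5.99  31.35 -44.17  78.   -62.03 -58.6 ]
17.03 18.41 0.54 38 -95 -100 30 110.57 [ 0.5  -0.34  0.13] [ 12.36  37.54 -42.86  66.02 -55.4  101.15] [ -6.16  31.33 -44.24  78.19 -61.98 -58.64]
16.96 18.59 0.54 44 -95 -100 30 104.74 [ 0.5  -0.34  0.13] [ 10.97  35.22 -42.68  63.88 -50.38 105.17] [ -6.3   31.29 -44.31  78.33 -61.94 -58.67]
16.18 18.48 0.54 32 -95 -100 22 124.12 [ 0.5  -0.33  0.13] [ 13.69  40.11 -42.79  67.35 -60.51  97.73] [ -4.78  34.73 -45.09  80.82 -69.28 -64.16]
16.11 18.41 0.54 38 -95 -100 22 118.37 [ 0.5  -0.34  0.13] [ 12.36  37.54 -42.86  66.02 -55.4  101.15] [ -5.    34.7  -45.16  81.05 -69.23 -64.2 ]
324
```

```bash
python3 -c "
from h import *
y=[np.cos(np.radians(-88)),np.sin(np.radians(-88)),0]
to([.503,-.1425,.15],[0,0,-1],y);to([.503,-.1425,.046],[0,0,-1],y)"
```

```text
mm [124.8 -36.1  27.5] rv [-0.06  0.16 17.89]
 mm [125.1 -35.9 131.5] rv [-0.06  0.16 17.89]
```

```bash
python3 -m creep '[[1,40,-12,9,0,0,6],[1,80,-23,18,0,0,12],[1,125,-36,27,0,0,17.9],[1,125,-36,27,0,0,17.9],[1,125,-36,27,0,0,17.9],[1,125,-36,27,0,0,17.9]]' | head -2
python3 - <<'E'
from h import *
np.set_printoptions(precision=4,suppress=True)
log()
K,D,T=cam("wrist"); img,d=vision.capture("wrist")
for c in vision.cut_out("wrist","cup")[:2]:
    P=cloud("wrist",c["region"],d,T); z=np.percentile(P[:,2],97); top=P[P[:,2]>z-.004]
    a=circ(top)[0]; rr=np.hypot(*(P[:,:2]-a).T); E=P[(rr>.042)&(P[:,2]>.015)]
    print(c["conf"],c["uv"],z,circ(top),len(E),np.degrees(np.arctan2(*(np.median(E,0)[:2]-a)[::-1])))
y=[np.cos(np.radians(-88)),np.sin(np.radians(-88)),0]
to([.503,-.1425,.046],[0,0,-1],y)
E
```

```text
time_s: 7.03
tcp_pos: [0.5034, -0.1423, 0.3148]
t 7.03 q [  2.   17.2 -21.   -0.  -51.9  90.1] p [ 0.503 -0.142  0.315] F [-0.6  0.4  0.4] w 1.001 gf 0.0
0.93 [319.0, 217.8] 0.06576537865795369 (array([ 0.504 , -0.1405]), np.float64(0.032197897037264424)) 188 2.704018833303693
 mm [  0.6  -0.5 105.7] rv [-0.    0.08 -0.03]
```

```bash
python3 -m creep '[[1,1,-1,35,0,0,0],[1,1,-1,65,0,0,0],[1,1,-1,90,0,0,0],[1,1,-1,104,0,0,0],[1,1,-1,104,0,0,0],[-1,1,-1,104,0,0,0],[-1,1,-1,104,0,0,0],[-1,1,-1,104,0,0,0]]' | grep -E "tcp|force|width"
python3 -m creep '[[-1,0,0,0,0,0,0],[-1,0,0,0,0,0,0],[-1,0,0,-8,0,0,0],[-1,0,0,-20,0,0,0],[-1,0,0,-35,0,0,0],[-1,0,0,-35,0,0,0]]' | grep -E "tcp|force|width"
python3 - <<'E'
from h import *
log()
y=[np.cos(np.radians(-142)),np.sin(np.radians(-142)),0]
to([.52,-.17,.081],[0,0,-1],y)
E
```

```text
tcp_pos: [0.5048, -0.1418, 0.2137]
wrist_force: [0.4, -0.1, 0.3]
gripper_width: 0.853
gripper_force: 0.0
tcp_pos: [0.5052, -0.1415, 0.2497]
wrist_force: [0.3, 1.1, -1.7]
gripper_width: 0.759
gripper_force: 30.0
t 8.3 q [  2.1  22.1 -25.1   0.  -42.4  89.9] p [ 0.505 -0.141  0.25 ] F [ 0.3  1.1 -1.7] w 0.759 gf 29.990115270920796
 mm [13.7 29.   4.8] rv [-0.12 -0.29 54.03]
```

```bash
python3 -m creep '[[-1,2,4,0,0,0,7],[-1,4,8,0,0,0,14],[-1,6,12,0,0,0,21],[-1,8,16,0,0,0,28],[-1,10,20,0,0,0,35],[-1,12,24,0,0,0,42],[-1,14,29,0,0,0,49],[-1,14,29,0,0,0,54]]' | grep -E "tcp|force|width"
python3 -m creep '[[-1,0,0,0,0,0,0],[-1,0,0,15,0,0,0],[-1,0,0,27,0,0,0],[-1,0,0,31,0,0,0],[-1,0,0,31,0,0,0]]' | grep -E "tcp|force|width"
python3 -m creep '[[-1,0,0,3,0,0,0],[-1,0,0,3,0,0,0]]' | grep -E "tcp|force|width"
```

```text
tcp_pos: [0.5194, -0.1705, 0.2463]
wrist_force: [0.9, -0.5, -2.9]
gripper_width: 0.756
gripper_force: 30.0
tcp_pos: [0.5188, -0.1698, 0.2146]
wrist_force: [-0.1, -0.1, -2.1]
gripper_width: 0.753
gripper_force: 30.0
tcp_pos: [0.5198, -0.17, 0.2136]
wrist_force: [-0.5, 1.1, -1.9]
gripper_width: 0.758
gripper_force: 30.0
```

```bash
python3 -m creep '[[-1,0,0,2,0,0,0],[-1,0,0,2,0,0,0]]' | grep -E "tcp|force|width"
python3 -m creep '[[-1,0,0,1,0,0,0],[-1,0,0,1,0,0,0]]' | grep -E "tcp|force|width"
python3 -m creep '[[-1,0,0,0,0,0,0]]' | grep -E "tcp|force|width"
```

```text
tcp_pos: [0.5199, -0.1699, 0.2134]
wrist_force: [-3.3, 2.6, 8.3]
gripper_width: 0.754
gripper_force: 30.0
tcp_pos: [0.5199, -0.1699, 0.2134]
wrist_force: [-5.1, 2.4, 14.9]
gripper_width: 0.754
gripper_force: 30.0
tcp_pos: [0.5198, -0.1699, 0.2134]
wrist_force: [-4.1, 3.8, 15.1]
gripper_width: 0.755
gripper_force: 30.0
```

```bash
python3 -m creep '[[1,0,0,-2,0,0,0],[1,0,0,-2,0,0,0],[1,0,0,-2,0,0,0],[1,0,0,-2,0,0,0],[1,0,0,-30,0,0,0],[1,0,0,-70,0,0,0],[1,0,0,-110,0,0,0],[1,0,0,-150,0,0,0]]' | grep -E "tcp|force|width"
python3 - <<'E'
from kin import *
np.set_printoptions(precision=3,suppress=True)
log()
for n in("top","side"):
  img,d=vision.capture(n)
  for c in vision.cut_out(n,"cup")[:1]:
    P=cloud(n,c["region"],d); z=np.percentile(P[:,2],97); top=P[P[:,2]>z-.005]
    a=circ(top)[0]; rr=np.hypot(*(P[:,:2]-a).T); E=P[(rr>.042)&(P[:,2]>.015)]
    print(n,c["conf"],c["uv"],z,circ(top),len(E),np.degrees(np.arctan2(*(np.median(E,0)[:2]-a)[::-1])))
# path to pregrasp: joints along slerp split at mid
s=r.sense();p0=np.array(s["tcp_pos"]);R0=np.array(s["ee_rot"]);q=np.array(s["joints"])
G=tool(-95,38,0,1);t1=np.array([.52,-.17,.04])-(.164+.11)*G[:,2]
rel=Ro.from_matrix(R0.T@G).as_rotvec();print("rv",np.degrees(rel))
D=tool(-95,90,0,1); relD=Ro.from_matrix(R0.T@D).as_rotvec();print("yaw first",np.degrees(relD), "then",np.degrees(Ro.from_matrix(D.T@G).as_rotvec()))
mid=np.array([.52,-.12,.40])
for R_,pp,name in((D,mid,"yaw"),(G,t1,"tilt")):
    Ra=fk(q)[1];pa=fk(q)[0];rl=Ro.from_matrix(Ra.T@R_).as_rotvec()
    for t in np.linspace(0,1,7)[1:]:
        q,e=ik(pa+(pp-pa)*t,Ra@Ro.from_rotvec(rl*t).as_matrix(),q); print(name,np.round(q),round(e,4))
to(mid,D[:,2],D[:,1],0,"mid")
E
```

```text
tcp_pos: [0.5193, -0.1701, 0.3613]
wrist_force: [0.7, -0.6, -0.4]
gripper_width: 0.998
gripper_force: 0.0
t 10.63 q [ -1.1  16.5 -14.4   0.  -59.2  39.1] p [ 0.519 -0.17   0.361] F [ 0.7 -0.6 -0.4] w 0.998 gf 0.0
top 0.64 [309.0, 208.9] 0.06735839865844996 (array([ 0.518, -0.169]), np.float64(0.032706177975520646)) 2 -102.65964094109356
side 0.56 [321.4, 201.1] 0.06535550425719658 (array([ 0.518, -0.17 ]), np.float64(0.0325681610714849)) 114 -52.41568780748622
rv [ -61.142  -24.264 -125.426]
yaw first [   0.028   -0.201 -137.025] then [ -0. -52.  -0.]
yaw [ -0.  16. -14.  -0. -60.  61.] 0.0
yaw [  1.  15. -14.  -0. -61.  83.] 0.0
yaw [  2.  15. -14.  -0. -61. 105.] 0.0
yaw [  3.  14. -13.  -0. -62. 127.] 0.0
yaw [  4.  14. -13.  -0. -63. 149.] 0.0
yaw [  4.  13. -13.   0. -64. 171.] 0.0
tilt [  9.  15. -20.  10. -58. 160.] 0.0
tilt [ 13.  17. -26.  20. -54. 149.] 0.0
tilt [ 17.  19. -32.  31. -53. 137.] 0.0
tilt [ 20.  23. -35.  39. -55. 126.] 0.0
tilt [ 22.  27. -38.  46. -58. 116.] 0.0
tilt [ 25.  32. -38.  50. -64. 109.] 0.0
mid mm [-39.  -31.3 -39. ] rv [   0.03   -0.2  -137.02]
```

```bash
python3 -m creep '[[1,-10,-8,-10,0,0,-7.1],[1,-20,-16,-20,0,0,-14.2],[1,-30,-24,-30,0,0,-21.3],[1,-39,-31,-39,0,0,-28.4],[1,-39,-31,-39,0,0,-35.5],[1,-39,-31,-39,0,0,-42.6],[1,-39,-31,-39,0,0,-49.7],[1,-39,-31,-39,0,0,-56.8]]' | head -2
python3 -m creep '[[1,0,0,0,0,0,-7.1],[1,0,0,0,0,0,-14.2],[1,0,0,0,0,0,-21.3],[1,0,0,0,0,0,-28.4],[1,0,0,0,0,0,-35.5],[1,0,0,0,0,0,-42.6],[1,0,0,0,0,0,-49.7],[1,0,0,0,0,0,-56.8]]' | head -2
python3 -m creep '[[1,0,0,0,0,0,-7.1],[1,0,0,0,0,0,-14.2],[1,0,0,0,0,0,-23.4],[1,0,0,0,0,0,-23.4],[1,0,0,0,0,0,-23.4]]' | head -2
python3 - <<'E'
from kin import *
log()
G=tool(-95,38,0,1)
to(np.array([.518,-.17,.04])-.11*G[:,2],G[:,2],G[:,1],tag="pre")
E
```

```text
time_s: 11.5
tcp_pos: [0.5197, -0.12, 0.3966]
time_s: 12.17
tcp_pos: [0.5197, -0.1202, 0.3965]
time_s: 12.58
tcp_pos: [0.5197, -0.1202, 0.3967]
t 12.58 q [  4.4  13.5 -13.   -0.  -63.7 170.6] p [ 0.52  -0.12   0.397] F [-0.3 -0.2  0. ] w 0.998 gf 0.0
pre mm [166.2   3.5 187.9] rv [ -0.24 -51.98   0.13]
```

```bash
python3 -m creep '[[1,25,1,10,0,-7.1,0],[1,50,2,25,0,-14.2,0],[1,75,3,45,0,-21.3,0],[1,100,3,65,0,-28.4,0],[1,125,3,85,0,-35.5,0],[1,150,3,110,0,-42.6,0],[1,166,3,140,0,-49.7,0],[1,166,3,165,0,-52,0]]' | head -2
python3 - <<'E'
from kin import *
log()
G=tool(-95,38,0,1)
to(np.array([.518,-.17,.04])-.11*G[:,2],G[:,2],G[:,1],tag="pre")
to(np.array([.518,-.17,.04]),G[:,2],G[:,1],tag="grasp")
E
```

```text
time_s: 13.25
tcp_pos: [0.5373, 0.0478, 0.2306]
t 13.25 q [ 25.8  30.  -37.4  48.3 -65.9 111.4] p [0.537 0.048 0.231] F [ 0.5 -0.3 -0.1] w 1.0 gf 0.0
pre mm [15.7 -0.2 15.6] rv [0.18 0.36 0.28]
grasp mm [ 16.3  -0.6 125.6] rv [0.18 0.36 0.28]
```

```bash
python3 -m creep '[[1,16,0,16,0.2,0.4,0.3],[1,16,0,16,0.2,0.4,0.3],[1,16,0,16,0.2,0.4,0.3]]' | head -2
python3 - <<'E'
from kin import *
np.set_printoptions(precision=4,suppress=True)
log()
K,D,T=cam("wrist"); img,d=vision.capture("wrist"); save("w3.png",img)
for c in vision.cut_out("wrist","cup")[:1]:
    P=cloud("wrist",c["region"],d,T); z=np.percentile(P[:,2],97); top=P[P[:,2]>z-.004]
    print(c["conf"],c["uv"],z,circ(top))
G=tool(-95,38,0,1)
to(np.array([.518,-.17,.04]),G[:,2],G[:,1],tag="grasp")
E
```

```text
time_s: 13.5
tcp_pos: [0.5368, 0.0419, 0.21]
t 13.5 q [ 25.   31.6 -38.4  49.1 -63.5 109.4] p [0.537 0.042 0.21 ] F [ 0.6 -0.3  0.4] w 1.003 gf 0.0
0.89 [320.4, 202.8] 0.06459694569100062 (array([ 0.5185, -0.166 ]), np.float64(0.032463956851421095))
grasp mm [  3.8  -0.6 110. ] rv [-0.18 -0.42 -0.38]
```

View pics/w3.png

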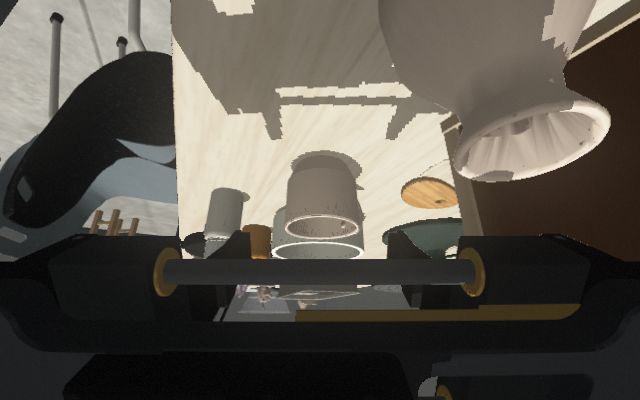

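Run:
```python
from kin import *
np.set_printoptions(precision=3,suppress=True)
M=np.array(vision.camera_model("wrist")["mount"]);print(M)
s=r.sense();R=np.array(s["ee_rot"]);p=np.array(s["tcp_pos"])
c=p+R@M[:3,3];print("cam now",c,"at grasp",c+.11*R[:,2]+.004*R[:,0])
img,d=vision.capture("side")
for cc in vision.cut_out("side","vase")[:1]: 
    P=cloud("side",cc["region"],d)
img,d=vision.capture("wrist");T=cam("wrist")[2]
Q=cloud("wrist",d<.3,d,T); Q=Q[(Q[:,2]>.02)&(np.hypot(Q[:,0]-.587,Q[:,1]-.004)<.045)]
P=np.vstack([P,Q])
G=tool(-95,38,0,1);g=np.array([.518,-.17,.04])
for n in(0,.03,.06,.09,.11):
  t=(P-(g-n*G[:,2]))@G   # tool coords rel grasp point
  # points within box range x(closing dir y) & z
  m=(np.abs(t[:,1])<.1)&(t[:,2]<-.02)&(t[:,2]>-.30)
  print(n,m.sum(),"tool x min/max",t[m][:,0].min() if m.any() else None,t[m][:,0].max() if m.any() else None,"z of nearest",t[m][np.argmin(np.abs(t[m][:,0]))] if m.any() else None, len(Q))
print("tool x world",G[:,0])
```

```text
[[-0.    -0.964 -0.267  0.073]
 [ 1.    -0.    -0.    -0.   ]
 [ 0.    -0.267  0.964  0.019]
 [ 0.     0.     0.     1.   ]]
cam now [0.54  0.073 0.143] at grasp [ 0.533 -0.011  0.072]
0 66590 tool x min/max -0.018459865817173158 0.21955528394751117 z of nearest [-0.     0.065 -0.197] 65762
0.03 66590 tool x min/max -0.018459865817173158 0.21955528394751117 z of nearest [-0.     0.065 -0.167] 65762
0.06 66590 tool x min/max -0.01845986581717315 0.21955528394751114 z of nearest [-0.     0.065 -0.137] 65762
0.09 66500 tool x min/max -0.018459865817173158 0.21955528394751117 z of nearest [-0.     0.065 -0.107] 65762
0.11 66230 tool x min/max -0.018459865817173154 0.21955528394751117 z of nearest [-0.     0.065 -0.087] 65762
tool x world [ 0.054  0.613 -0.788]
```

The view is upside down: the cup's mouth is at (322,228) between the fingers. It also shows that the wrist camera hangs below the gripper and close to the vase, whose neck is at (530,130). I'll approach on a heading that keeps clear of the vase.

```bash
cat > plan4.py <<'E'
from kin import *
pot=np.array([.4995,-.313,0]); out=[]; mgf=lambda q:min((q-LO).min(),(HI-q).min())
cup=np.array([.518,-.169,.040]); V=np.array([.587,.004])
q00=np.array(r.sense()["joints"]); p0=np.array(r.sense()["tcp_pos"])
for al in(38,44,50):
  for psi in(-80,-75,-70,-65):
    G=tool(psi,al,0,1); q=q00
    for pp in(-95+(psi+95)*.5,psi):
        H=tool(pp,al,0,1); q,e=ik(cup-.284*H[:,2]+[0,0,.03],H,q)
    qb,e2=ik(cup-.264*G[:,2],G,q); qg,e=ik(cup-.164*G[:,2],G,qb)
    if max(e,e2)>1e-3: continue
    m0=min(mgf(qg),mgf(qb)); ul=G.T@[0,0,1]; el=G.T@[np.cos(np.radians(-52)),np.sin(np.radians(-52)),0]
    c=cup-.145*G[:,2]+.073*G[:,0]
    for psi2 in(-100,-90,-80):
      for be in(15,22):
        q=qg;bad=0;mg=m0;mh=0
        for t in np.linspace(0,1,5)[1:]:
            H=tool(psi+(psi2-psi)*t,al+(be-al)*t,0,1)
            g=(cup+[0,0,.15])*(1-t)+t*(pot+[0,0,.16]); q,e=ik(g-.164*H[:,2],H,q); bad=max(bad,e); mg=min(mg,mgf(q))
        if bad>1e-3: continue
        for ph in range(15,166,15):
            H=tool(psi2,be,ph,1); u=H@ul; g=pot-.026*u*[1,1,0]; g[2]=.13
            lo=min(bodymin(g,H),g[2]+(.064*(H@el))[2]-.028*abs(u[2]),g[2]+.026*u[2]-.033*np.sqrt(1-u[2]**2)); g[2]+=max(0,.075-lo);mh=max(mh,g[2])
            q,e=ik(g-.164*H[:,2],H,q); bad=max(bad,e); mg=min(mg,mgf(q))
            if bad>1e-3: break
        if bad<1e-3: out.append((mg,m0,al,psi,psi2,be,np.degrees(np.arccos(u[2])),mh,np.round(g,3),"cam-vase",np.hypot(*(c[:2]-V)),c,np.round(q,0)))
out.sort(key=lambda o:-o[0])
for o in out[:16]: print(*[x if isinstance(x,str) else np.round(x,3) for x in o])
E
python3 plan4.py
```

```text
7.644 7.644 50 -80 -100 15 113.67 0.16 [ 0.5   -0.337  0.13 ] cam-vase 0.098 [ 0.492 -0.022  0.104] [ -4.  38. -46.  83. -76. -69.]
7.644 7.644 50 -80 -100 22 106.781 0.15 [ 0.5   -0.338  0.13 ] cam-vase 0.098 [ 0.492 -0.022  0.104] [ -5.  35. -45.  81. -69. -64.]
7.644 7.644 50 -80 -90 15 113.67 0.16 [ 0.504 -0.336  0.13 ] cam-vase 0.098 [ 0.492 -0.022  0.104] [ -9.  36. -52.  99. -75. -72.]
7.644 7.644 50 -80 -90 22 106.781 0.15 [ 0.504 -0.338  0.13 ] cam-vase 0.098 [ 0.492 -0.022  0.104] [-10.  32. -51.  98. -67. -68.]
6.796 6.796 44 -80 -100 15 119.43 0.16 [ 0.5   -0.336  0.13 ] cam-vase 0.098 [ 0.491 -0.016  0.088] [ -4.  38. -46.  83. -76. -68.]
6.796 6.796 44 -80 -100 22 112.582 0.15 [ 0.5   -0.337  0.13 ] cam-vase 0.098 [ 0.491 -0.016  0.088] [ -5.  35. -45.  81. -69. -64.]
6.796 6.796 44 -80 -90 15 119.43 0.16 [ 0.504 -0.335  0.13 ] cam-vase 0.098 [ 0.491 -0.016  0.088] [ -9.  36. -52.  98. -75. -72.]
6.796 6.796 44 -80 -90 22 112.582 0.15 [ 0.504 -0.337  0.13 ] cam-vase 0.098 [ 0.491 -0.016  0.088] [-10.  32. -51.  97. -67. -68.]
6.183 6.183 38 -80 -100 15 125.161 0.16 [ 0.
[... 313 characters left out ...]
  0.072] [ -9.  36. -52.  98. -75. -72.]
6.183 6.183 38 -80 -90 22 118.366 0.15 [ 0.505 -0.335  0.13 ] cam-vase 0.098 [ 0.49  -0.012  0.072] [-10.  32. -51.  97. -67. -68.]
5.749 5.749 50 -75 -100 15 113.67 0.16 [ 0.5   -0.337  0.132] cam-vase 0.111 [ 0.479 -0.025  0.104] [ -4.  38. -46.  83. -76. -68.]
5.749 5.749 50 -75 -100 22 106.781 0.15 [ 0.5   -0.338  0.132] cam-vase 0.111 [ 0.479 -0.025  0.104] [ -5.  34. -45.  81. -69. -64.]
5.749 5.749 50 -75 -90 15 113.67 0.16 [ 0.504 -0.336  0.132] cam-vase 0.111 [ 0.479 -0.025  0.104] [ -9.  36. -52.  99. -75. -72.]
5.749 5.749 50 -75 -90 22 106.781 0.15 [ 0.504 -0.338  0.132] cam-vase 0.111 [ 0.479 -0.025  0.104] [-10.  32. -51.  97. -67. -68.]
```

Run:
```python
from kin import *
G=tool(-80,44,0,1);g=np.array([.518,-.169,.040])
to(g-.10*G[:,2]+[0,0,.02],G[:,2],G[:,1],tag="pre")
```

```text
pre mm [-41.9 -49.8   3.6] rv [-11.38   5.52 -10.35]
```

```bash
python3 -m creep '[[1,-25,-10,-15,-3,1.5,-3],[1,-42,-25,-5,-7,3.4,-6],[1,-42,-50,4,-11.4,5.5,-10.3],[1,-42,-50,4,-11.4,5.5,-10.3],[1,-42,-50,4,-11.4,5.5,-10.3]]' | head -2
python3 - <<'E'
from kin import *
log()
np.set_printoptions(precision=4,suppress=True)
K,D,T=cam("wrist"); img,d=vision.capture("wrist")
for c in vision.cut_out("wrist","cup")[:1]:
    P=cloud("wrist",c["region"],d,T); z=np.percentile(P[:,2],97); top=P[P[:,2]>z-.004]
    print(c["conf"],c["uv"],z,circ(top))
G=tool(-80,44,0,1);g=np.array([.5185,-.169,.040])
to(g-.10*G[:,2],G[:,2],G[:,1],tag="pre")
to(g,G[:,2],G[:,1],tag="grasp")
E
```

```text
time_s: 14.17
tcp_pos: [0.4826, 0.0163, 0.2431]
t 14.17 q [ 21.1  21.5 -50.5  63.7 -52.  112.8] p [0.483 0.016 0.243] F [ 0.7  1.1 -0.2] w 1.003 gf 0.0
0.64 [323.0, 190.2] 0.06476204006947366 (array([ 0.5181, -0.1661]), np.float64(0.03248012052666627))
pre mm [14.4  0.3 13.7] rv [ 0.02  0.04 -0.07]
grasp mm [ 14.4   0.2 113.7] rv [ 0.02  0.04 -0.07]
```

```bash
python3 -m creep '[[1,14,0,14,0,0,0],[1,14,0,40,0,0,0],[1,14,0,70,0,0,0],[1,14,0,95,0,0,0],[1,14,0,113,0,0,0],[1,14,0,113,0,0,0],[1,14,0,113,0,0,0]]' | grep -E "tcp|force|width"
python3 -m creep '[[-1,0,0,0,0,0,0],[-1,0,0,0,0,0,0],[-1,0,0,0,0,0,0],[-1,0,0,0,0,0,0],[-1,0,0,0,0,0,0],[-1,0,0,0,0,0,0]]' | grep -E "tcp|force|width"
python3 - <<'E'
from kin import *
log()
G=tool(-80,44,0,1);g=np.array([.5185,-.169,.040])
to(g,G[:,2],G[:,1],tag="grasp")
to(g+[0,0,.13],G[:,2],G[:,1],tag="lift")
E
```

```text
tcp_pos: [0.498, -0.0536, 0.153]
wrist_force: [-0.8, 0.1, 0.4]
gripper_width: 0.999
gripper_force: 0.0
tcp_pos: [0.4974, -0.052, 0.1543]
wrist_force: [1.0, 3.0, 3.3]
gripper_width: 0.751
gripper_force: 30.0
t 15.35 q [  3.8  30.6 -54.5  91.5 -45.8  96.9] p [ 0.497 -0.052  0.154] F [1.  3.  3.3] w 0.751 gf 29.956170003775345
grasp mm [-0.3  0.4  0.9] rv [0.09 0.1  0.1 ]
lift mm [-94.    0.4 -89.2] rv [0.09 0.1  0.1 ]
```

```bash
python3 -m creep '[[-1,-6,0,-6,0,0,0],[-1,-20,0,-19,0,0,0],[-1,-38,0,-36,0,0,0],[-1,-56,0,-54,0,0,0],[-1,-74,0,-72,0,0,0],[-1,-94,0,-89,0,0,0],[-1,-94,0,-89,0,0,0]]' | grep -E "tcp|force|width"
python3 - <<'E'
from kin import *
log()
img,d=vision.capture("side"); save("s4.png",img[100:340,200:500])
# transfer target
pot=np.array([.4995,-.313,0])
H=tool(-95,15,0,1);s=r.sense();R=np.array(s["ee_rot"]);ul=R.T@[0,0,1]
u=H@ul; g=pot-.026*u*[1,1,0]+[0,0,.17]
q=np.array(s["joints"]);pa=np.array(s["tcp_pos"]);tp=g-.164*H[:,2];rl=Ro.from_matrix(R.T@H).as_rotvec()
for t in(.25,.5,.75,1):
    q,e=ik(pa+(tp-pa)*t,R@Ro.from_rotvec(rl*t).as_matrix(),q);print(np.round(q),e<1e-3)
to(g,H[:,2],H[:,1],tag="transfer")
E
```

```text
tcp_pos: [0.4978, -0.0534, 0.2867]
wrist_force: [0.0, 0.2, -2.7]
gripper_width: 0.748
gripper_force: 30.0
t 15.93 q [ 11.3  17.8 -48.2  67.8 -51.  121.1] p [ 0.498 -0.053  0.287] F [ 0.   0.2 -2.7] w 0.748 gf 29.99770291370782
[  7.  21. -50.  75. -56. 114.] True
[  3.  25. -50.  81. -62. 109.] True
[ -1.  28. -50.  85. -68. 104.] True
[ -4.  32. -49.  87. -75.  99.] True
transfer mm [-28.3  -5.6 133. ] rv [ 13.3  -28.88   7.36]
```

View pics/s4.png

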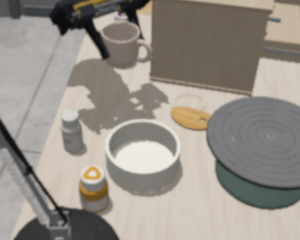

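The crop shows the cup held upright at (122,45), the bottle standing at (72,130) and the empty pot at (143,153).

```bash
python3 -m creep '[[-1,-6,-1,27,2.7,-5.8,1.5],[-1,-11,-2,53,5.3,-11.6,3],[-1,-17,-3,80,8,-17.3,4.4],[-1,-23,-4,106,10.6,-23.1,5.9],[-1,-28,-6,133,13.3,-28.9,7.4],[-1,-28,-6,133,13.3,-28.9,7.4],[-1,-28,-6,133,13.3,-28.9,7.4]]' | grep -E "tcp|force|width"
cat > pour.py <<'E'
from kin import *
log()
pot=np.array([.4995,-.313,0]);s=r.sense();R=np.array(s["ee_rot"]);p=np.array(s["tcp_pos"]);q=np.array(s["joints"])
ul=tool(-80,44,0,1).T@[0,0,1]; el=tool(-80,44,0,1).T@[np.cos(np.radians(-52)),np.sin(np.radians(-52)),0]
H0=tool(-95,15,0,1);ph0=np.degrees(Ro.from_matrix(H0.T@R).as_rotvec())[2];print("roll now",ph0,"tilt",np.degrees(np.arccos((R@ul)[2])))
zprev=.17
for ph in range(7,169,7):
    H=tool(-95,15,ph,1);u=H@ul;g=pot-.036*u*[1,1,0];g[2]=.125
    lo=min(bodymin(g,H),g[2]+(.064*(H@el))[2]-.028*abs(u[2]),g[2]+.026*u[2]-.033*np.sqrt(1-u[2]**2))
    g[2]=min(.17,.125+max(0,.072-lo)) ; g[2]=max(g[2],.17-.0012*ph if ph<90 else 0)
    t=g-.164*H[:,2];q,e=ik(t,H,q)
    print(ph,"mm",np.round(R.T@(t-p)*1e3,1),"rv",np.round(np.degrees(Ro.from_matrix(R.T@H).as_rotvec()),1),"tilt",round(np.degrees(np.arccos(u[2]))),"g",np.round(g,3),e<1e-3,np.round(q[3:]))
E
python3 pour.py
```

```text
tcp_pos: [0.5103, -0.1695, 0.2072]
wrist_force: [0.3, -0.6, -2.6]
gripper_width: 0.752
gripper_force: 30.0
t 16.57 q [ -4.6  32.9 -49.1  87.2 -75.3  98.9] p [ 0.51  -0.17   0.207] F [ 0.3 -0.6 -2.6] w 0.752 gf 29.989402977667645
roll now -0.5545940502973835 tilt 29.024693083409414
7 mm [2.2 4.9 3.6] rv [-0.3  0.   7.6] tilt 30 g [ 0.501 -0.331  0.162] True [ 88. -75.  91.]
14 mm [10.3  8.1  5.9] rv [-0.3  0.1 14.6] tilt 31 g [ 0.504 -0.331  0.153] True [ 88. -75.  83.]
21 mm [18.3 11.2  8.3] rv [-0.3  0.1 21.6] tilt 34 g [ 0.507 -0.332  0.145] True [ 89. -75.  76.]
28 mm [26.3 14.2 10.8] rv [-0.3  0.1 28.6] tilt 38 g [ 0.51  -0.332  0.136] True [ 89. -75.  68.]
35 mm [21.6 16.8 10. ] rv [-0.3  0.1 35.6] tilt 41 g [ 0.513 -0.333  0.141] True [ 89. -75.  62.]
42 mm [15.7 19.3  8.9] rv [-0.3  0.1 42.6] tilt 46 g [ 0.515 -0.334  0.147] True [ 89. -75.  56.]
49 mm [10.9 21.4  8.3] rv [-0.3  0.2 49.6] tilt 51 g [ 0.517 -0.334  0.152] True [ 88. -75.  49.]
56 mm [ 7.6 23.3  8. ] rv [-0.3  0.2 56.6] tilt 55 g [ 0.519 -0.335  0.155] True [ 88. -75.  43.]
63 mm [ 5.6 24.9  8.2] rv [-0.3  0.2 6
[... 936 characters left out ...]
 True [ 89. -75. -27.]
133 mm [ 9.8 20.9 17.2] rv [-1.000e-01  4.000e-01  1.336e+02] tilt 107 g [ 0.516 -0.343  0.151] True [ 90. -75. -35.]
140 mm [14.6 18.6 19.1] rv [-1.000e-01  4.000e-01  1.406e+02] tilt 111 g [ 0.514 -0.344  0.146] True [ 90. -75. -43.]
147 mm [20.6 16.1 21.2] rv [-1.000e-01  4.000e-01  1.476e+02] tilt 114 g [ 0.511 -0.344  0.139] True [ 91. -75. -51.]
154 mm [27.9 13.5 23.6] rv [-1.000e-01  4.000e-01  1.546e+02] tilt 116 g [ 0.508 -0.344  0.132] True [ 91. -75. -59.]
161 mm [34.2 10.6 25.6] rv [ -0.    0.4 161.6] tilt 119 g [ 0.505 -0.344  0.125] True [ 92. -75. -67.]
168 mm [31.7  7.6 25.2] rv [ -0.    0.5 168.6] tilt 120 g [ 0.502 -0.344  0.128] True [ 92. -75. -74.]
```

```bash
python3 -m creep '[[-1,0,4,3,-0.3,0,7],[-1,0,8,4,-0.3,0.1,14],[-1,0,11,5,-0.3,0.1,21],[-1,0,14,6,-0.3,0.1,28],[-1,2,17,7,-0.3,0.1,35],[-1,4,19,8,-0.3,0.1,42],[-1,6,21,8,-0.3,0.2,49],[-1,8,23,8,-0.3,0.2,56]]' | grep -E "tcp|force|width"
python3 pour.py | sed -n '1,2p;10,20p'
```

```text
tcp_pos: [0.5334, -0.1752, 0.2009]
wrist_force: [0.3, 0.1, -2.6]
gripper_width: 0.75
gripper_force: 30.0
t 17.23 q [ -5.3  34.8 -46.2  88.3 -75.1  43.1] p [ 0.533 -0.175  0.201] F [ 0.3  0.1 -2.6] w 0.75 gf 29.982897823008514
roll now 56.11066473923235 tilt 55.50254696166197
56 mm [ 1.2 -2.3  3.1] rv [ 0.2 -0.3 -0.1] tilt 55 g [ 0.519 -0.335  0.155] True [ 88. -75.  43.]
63 mm [1.4 0.2 3.3] rv [ 0.2 -0.3  6.9] tilt 60 g [ 0.521 -0.336  0.157] True [ 88. -75.  36.]
70 mm [2.2 1.4 3.9] rv [ 0.2 -0.3 13.9] tilt 65 g [ 0.522 -0.337  0.157] True [ 88. -75.  29.]
77 mm [3.3 1.2 4.9] rv [ 0.1 -0.3 20.9] tilt 70 g [ 0.523 -0.338  0.156] True [ 88. -75.  22.]
84 mm [ 5.  -0.3  6.4] rv [ 0.1 -0.3 27.9] tilt 75 g [ 0.523 -0.339  0.154] True [ 89. -75.  15.]
91 mm [ 6.4 -2.2  7.8] rv [ 0.1 -0.4 34.9] tilt 80 g [ 0.523 -0.339  0.151] True [ 89. -75.   8.]
98 mm [4.2 0.6 7.7] rv [ 0.1 -0.4 41.9] tilt 85 g [ 0.523 -0.34   0.155] True [ 89. -75.   1.]
105 mm [2.4 2.1 7.9] rv [ 0.  -0.4 48.9] tilt 90 g [ 0.522 -0.341  0.157] True [ 89. -75.  -6.]
112 mm [1.1 2.3 8.5] rv [ 0.  -0.4 55.9] tilt 95 g [ 0.521 -0.342  0.157] True [ 89. -75. -13.]
119 mm [0.4 1.  9.4] rv [ 0.  -0.4 62.9] tilt 99 g [ 0.52  -0.342  0.157] True [ 89. -75. -20.]
126 mm [ 0.1 -1.6 10.7] rv [-0.  -0.4 69.9] tilt 103 g [ 0.518 -0.343  0.154] True [ 89. -75. -27.]
```

```bash
python3 -m creep '[[-1,1,0,3,0.2,-0.3,4],[-1,1,0,3,0.2,-0.3,8],[-1,2,1,4,0.2,-0.3,12],[-1,2,1,4,0.1,-0.3,16],[-1,3,1,5,0.1,-0.3,20],[-1,4,0,6,0.1,-0.3,24],[-1,5,0,6,0.1,-0.3,28],[-1,5,-1,7,0.1,-0.4,31]]' | grep -E "tcp|force|width"
python3 pour.py | sed -n '1,2p;15,26p'
```

```text
tcp_pos: [0.5366, -0.1812, 0.1957]
wrist_force: [-0.1, -0.6, -2.1]
gripper_width: 0.753
gripper_force: 30.0
t 17.9 q [ -6.   35.5 -45.7  88.7 -75.1  12.1] p [ 0.537 -0.181  0.196] F [-0.1 -0.6 -2.1] w 0.753 gf 29.993854680095986
roll now 86.9617785735467 tilt 77.50256630665136
91 mm [ 0.5 -1.9  1. ] rv [0. 0. 4.] tilt 80 g [ 0.523 -0.339  0.151] True [ 89. -75.   8.]
98 mm [0.1 1.7 0.8] rv [ 0.  0. 11.] tilt 85 g [ 0.523 -0.34   0.155] True [ 89. -75.   1.]
105 mm [-0.7  3.9  1.1] rv [ 0.  0. 18.] tilt 90 g [ 0.522 -0.341  0.157] True [ 89. -75.  -6.]
112 mm [-1.7  4.7  1.7] rv [ 0.  0. 25.] tilt 95 g [ 0.521 -0.342  0.157] True [ 89. -75. -13.]
119 mm [-3.   4.   2.6] rv [ 0.  0. 32.] tilt 99 g [ 0.52  -0.342  0.157] True [ 89. -75. -20.]
126 mm [-4.6  1.9  3.8] rv [ 0.  0. 39.] tilt 103 g [ 0.518 -0.343  0.154] True [ 89. -75. -27.]
133 mm [-6.5 -1.7  5.4] rv [ 0.  0. 46.] tilt 107 g [ 0.516 -0.343  0.151] True [ 90. -75. -35.]
140 mm [-8.5 -6.5  7.3] rv [ 0.  0. 53.] tilt 111 g [ 0.514 -0.344  0.146] True [ 90. -75. -43.]
147 mm [-10.7 -12.7   9.4] rv [ 0.  0. 60.] tilt 114 g [ 0.511 -0.344  0.139] True [ 91. -75. -51.]
154 mm [-13.1 -20.   11.7] rv [ 0.  0. 67.] tilt 116 g [ 0.508 -0.344  0.132] True [ 91. -75. -59.]
161 mm [-15.7 -26.5  13.7] rv [ 0.  0. 74.] tilt 119 g [ 0.505 -0.344  0.125] True [ 92. -75. -67.]
168 mm [-18.8 -24.1  13.3] rv [ 0.  0. 81.] tilt 120 g [ 0.502 -0.344  0.128] True [ 92. -75. -74.]
```

```bash
python3 -m creep '[[-1,0,0,1,0,0,3],[-1,0,0,1,0,0,6],[-1,0,1,1,0,0,9],[-1,0,2,1,0,0,12],[-1,0,3,1,0,0,15],[-1,-1,4,1,0,0,18],[-1,-1,4,2,0,0,22],[-1,-2,4,2,0,0,25]]' | grep -E "tcp|force|width"
python3 pour.py | sed -n '1,2p;18,26p'
python3 -c "
from h import *
img,d=vision.capture('side'); save('s5.png',img[100:340,200:500])"
```

```text
tcp_pos: [0.5345, -0.1841, 0.1993]
wrist_force: [0.5, 0.0, -3.3]
gripper_width: 0.749
gripper_force: 30.0
t 18.57 q [ -6.5  35.1 -45.9  89.  -75.  -12.6] p [ 0.534 -0.184  0.199] F [ 0.5  0.  -3.3] w 0.749 gf 29.994635580318764
roll now 111.96696141695682 tilt 94.61195209746626
112 mm [ 0.6  0.3 -0.4] rv [0. 0. 0.] tilt 95 g [ 0.521 -0.342  0.157] True [ 89. -75. -13.]
119 mm [-0.9  0.3  0.5] rv [0. 0. 7.] tilt 99 g [ 0.52  -0.342  0.157] True [ 89. -75. -20.]
126 mm [-3.2 -1.   1.8] rv [ 0.  0. 14.] tilt 103 g [ 0.518 -0.343  0.154] True [ 89. -75. -27.]
133 mm [-6.4 -3.4  3.3] rv [ 0.  0. 21.] tilt 107 g [ 0.516 -0.343  0.151] True [ 90. -75. -35.]
140 mm [-10.3  -7.    5.2] rv [ 0.1  0.  28. ] tilt 111 g [ 0.514 -0.344  0.146] True [ 90. -75. -43.]
147 mm [-14.9 -11.6   7.3] rv [ 0.1  0.  35. ] tilt 114 g [ 0.511 -0.344  0.139] True [ 91. -75. -51.]
154 mm [-20.1 -17.3   9.7] rv [ 0.1  0.  42. ] tilt 116 g [ 0.508 -0.344  0.132] True [ 91. -75. -59.]
161 mm [-25.2 -22.   11.7] rv [ 0.1  0.  49. ] tilt 119 g [ 0.505 -0.344  0.125] True [ 92. -75. -67.]
168 mm [-27.1 -18.5  11.2] rv [ 0.1  0.  56. ] tilt 120 g [ 0.502 -0.344  0.128] True [ 92. -75. -74.]
```

View pics/s5.png

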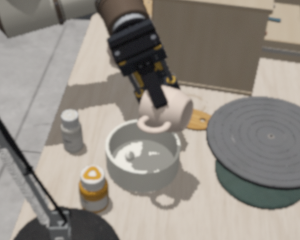

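The crop shows the tipped cup over the pot at (165,110), with balls starting to land in the pot at (128,153). I'll keep rolling.

```bash
python3 -m creep '[[-1,0,0,0,0,0,4],[-1,-1,0,1,0,0,7],[-1,-2,0,1,0,0,11],[-1,-3,-1,2,0,0,14],[-1,-5,-2,3,0,0,18],[-1,-6,-3,3,0,0,21],[-1,-8,-5,4,0,0,25],[-1,-10,-7,5,0,0,28]]' | grep -E "tcp|force|width"
python3 -m creep '[[-1,0,0,0,0,0,4],[-1,0,0,0,0,0,8],[-1,0,0,0,0,0,12],[-1,0,0,0,0,0,16],[-1,0,0,0,0,0,20],[-1,0,0,0,0,0,20],[-1,0,0,0,0,0,20],[-1,0,0,0,0,0,20]]' | grep -E "tcp|force|width"
python3 - <<'E'
from h import *
log()
img,d=vision.capture("side"); save("s6.png",cv2.resize(img[120:320,230:460],(690,600)))
for n in("side","top"):
    if n=="top": vision.capture(n)
    print(n,[(round(c["conf"],2),np.round(c["uv"]).tolist()) for c in vision.find_in(n,"ball_1_center")])
E
```

```text
tcp_pos: [0.5277, -0.1858, 0.1882]
wrist_force: [-0.3, 0.6, -1.3]
gripper_width: 0.753
gripper_force: 30.0
tcp_pos: [0.5278, -0.1863, 0.1881]
wrist_force: [-0.4, -0.2, -1.3]
gripper_width: 0.757
gripper_force: 30.0
t 19.95 q [ -7.1  35.9 -46.9  90.  -75.  -62.2] p [ 0.528 -0.186  0.188] F [-0.4 -0.2 -1.3] w 0.757 gf 29.995471192425363
side []
top []
```

View pics/s6.png

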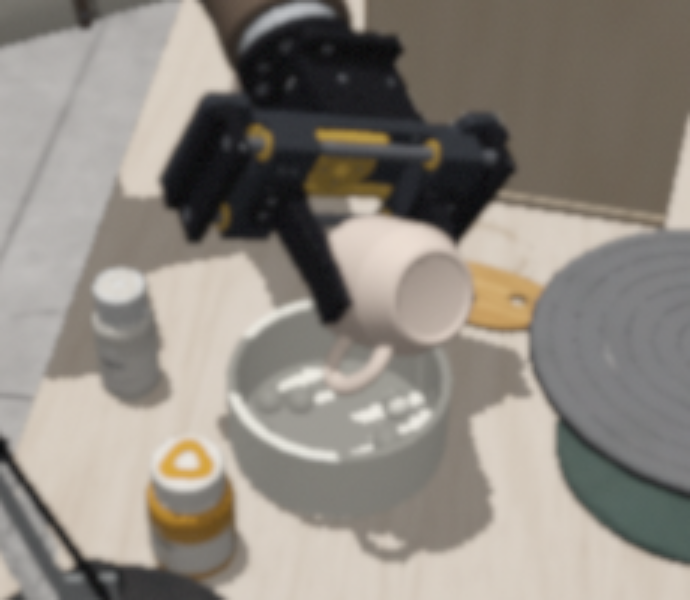

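The crop shows balls lying in the pot, at about (270,395), (300,398) and (400,410), and the cup fully inverted. The wrist load has dropped to that of an empty cup. I'll raise it and roll it back.

Run:
```python
from kin import *
s=r.sense();R=np.array(s["ee_rot"]);print("up in tool",np.round(R.T@[0,0,1],2))
```

```text
up in tool [ 0.91  0.34 -0.26]
```

```bash
python3 -m creep '[[-1,14,5,-4,0,0,0],[-1,27,10,-8,0,0,0],[-1,41,15,-12,0,0,-7],[-1,41,15,-12,0,0,-14],[-1,41,15,-12,0,0,-21],[-1,41,15,-12,0,0,-28],[-1,41,15,-12,0,0,-35],[-1,41,15,-12,0,0,-42]]' | grep -E "tcp|width"
python3 -m creep '[[-1,0,0,0,0,0,-7],[-1,0,0,0,0,0,-14],[-1,0,0,0,0,0,-21],[-1,0,0,0,0,0,-28],[-1,0,0,0,0,0,-35],[-1,0,0,0,0,0,-42],[-1,0,0,0,0,0,-49],[-1,0,0,0,0,0,-56]]' | grep -E "tcp|width"
python3 -m creep '[[-1,0,0,0,0,0,-7],[-1,0,0,0,0,0,-14],[-1,0,0,0,0,0,-21],[-1,0,0,0,0,0,-28],[-1,0,0,0,0,0,-35],[-1,0,0,0,0,0,-42],[-1,0,0,0,0,0,-49],[-1,0,0,0,0,0,-56]]' | grep -E "tcp|width"
python3 - <<'E'
from kin import *
log()
G=tool(-80,44,0,1);g=np.array([.518,-.169,.0405])
to(g+[0,0,.12],G[:,2],G[:,1],tag="over")
E
```

```text
tcp_pos: [0.5278, -0.1863, 0.2332]
gripper_width: 0.754
tcp_pos: [0.5278, -0.1863, 0.2331]
gripper_width: 0.748
tcp_pos: [0.5278, -0.1863, 0.2331]
gripper_width: 0.748
t 22.15 q [ -6.4  31.5 -45.9  87.9 -75.3  97.6] p [ 0.528 -0.186  0.233] F [ 0.9  0.3 -1.8] w 0.748 gf 29.98454121574634
over mm [ -10.6  -41.5 -136.4] rv [-12.01  29.63 -12.77]
```

```bash
python3 -m creep '[[-1,-2,-7,-23,-2,5,-2.1],[-1,-4,-14,-46,-4,10,-4.3],[-1,-5,-21,-69,-6,15,-6.4],[-1,-7,-28,-91,-8,19.8,-8.5],[-1,-9,-35,-114,-10,24.7,-10.6],[-1,-11,-41,-136,-12,29.6,-12.8],[-1,-11,-41,-136,-12,29.6,-12.8],[-1,-11,-41,-136,-12,29.6,-12.8]]' | grep -E "tcp|width"
python3 - <<'E'
from kin import *
log()
np.set_printoptions(precision=3,suppress=True)
G=tool(-80,44,0,1);g=np.array([.518,-.169,.0405])
to(g+[0,0,.0],G[:,2],G[:,1],tag="down")
img,d=vision.capture("top"); save("t7.png",cv2.resize(img[150:290,240:440],(800,560)))
for t in("ball_1_center","cup"):
    for c in vision.cut_out("top",t)[:8]:
        P=cloud("top",c["region"],d); print(t,round(c["conf"],2),c["uv"],np.median(P,0) if len(P) else None)
E
```

```text
tcp_pos: [0.4977, -0.0524, 0.2755]
gripper_width: 0.756
t 22.82 q [ 10.8  18.8 -49.1  69.7 -50.3 118.8] p [ 0.498 -0.052  0.276] F [ 0.2 -1.1 -1.8] w 0.756 gf 29.996622097911292
down mm [87.1 -1.2 84.1] rv [ 0.29  0.19 -0.3 ]
ball_1_center 0.42 [377.9, 198.3] [ 0.537 -0.314  0.024]
cup 0.94 [316.7, 192.9] [ 0.528 -0.174  0.135]
cup 0.42 [378.7, 211.9] [ 0.506 -0.319  0.008]
```

View pics/t7.png

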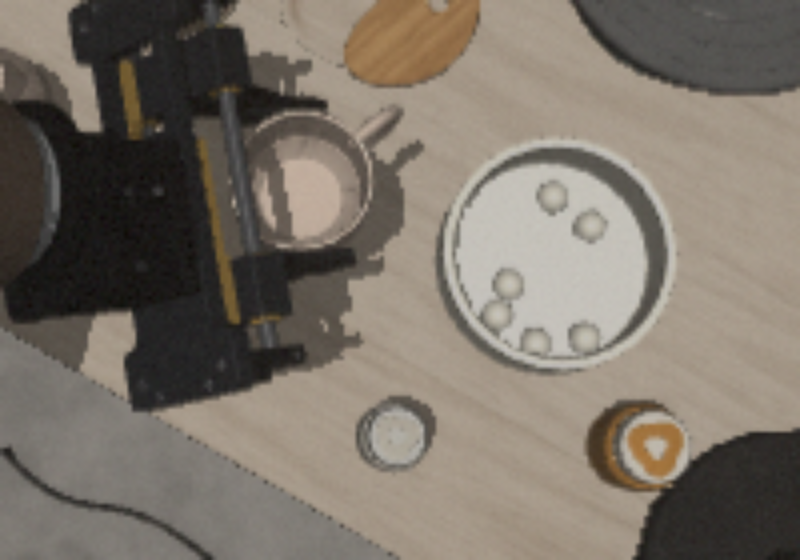

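The enlarged top view shows six balls in the pot, at (552,196), (590,226), (508,284), (497,316), (536,342) and (583,338). The cup is empty and upright at (308,180), and the bottle stands at (395,435). Now I'll set the cup down.

```bash
python3 -m creep '[[-1,20,0,20,0,0,0],[-1,40,-1,39,0.3,0.2,-0.3],[-1,60,-1,58,0.3,0.2,-0.3],[-1,75,-1,72,0.3,0.2,-0.3],[-1,84,-1,81,0.3,0.2,-0.3],[-1,84,-1,81,0.3,0.2,-0.3],[-1,84,-1,81,0.3,0.2,-0.3]]' | grep -E "tcp|force|width"
python3 -m creep '[[-1,2,0,2,0,0,0],[-1,2,0,2,0,0,0],[-1,2,0,2,0,0,0]]' | grep -E "tcp|force|width"
```

```text
tcp_pos: [0.4975, -0.0546, 0.1569]
wrist_force: [-1.0, -0.3, -1.9]
gripper_width: 0.75
gripper_force: 30.0
tcp_pos: [0.4977, -0.0536, 0.1556]
wrist_force: [0.0, 0.1, -1.8]
gripper_width: 0.75
gripper_force: 30.0
```

Run:
```python
from kin import *
log()
G=tool(-80,44,0,1)
to(np.array([.518,-.169,.0405]),G[:,2],G[:,1],tag="down")
```

```text
t 23.8 q [  3.7  30.5 -54.3  91.1 -45.6  97.3] p [ 0.498 -0.054  0.156] F [ 0.   0.1 -1.8] w 0.75 gf 30.010500830580007
down mm [ 1.4 -0.1  0.2] rv [-0.1  -0.07 -0.04]
```

```bash
python3 -m creep '[[-1,1,0,1,0,0,0],[-1,1,0,1,0,0,0],[-1,1,0,1,0,0,0]]' | grep -E "tcp|wrist_force"
python3 -m creep '[[-1,1,0,1,0,0,0],[-1,1,0,1,0,0,0],[-1,1,0,1,0,0,0]]' | grep -E "tcp|wrist_force"
```

```text
tcp_pos: [0.4978, -0.0534, 0.154]
wrist_force: [-0.0, 0.5, -1.5]
tcp_pos: [0.4978, -0.0534, 0.1536]
wrist_force: [-3.4, 3.6, 7.1]
```

Contact. I'll release and back straight out along the tool axis.

```bash
python3 -m creep '[[1,0,0,0,0,0,0],[1,0,0,0,0,0,0],[1,0,0,0,0,0,0],[1,0,0,0,0,0,0],[1,0,0,-15,0,0,0],[1,0,0,-45,0,0,0],[1,-10,0,-80,0,0,0],[1,-40,0,-120,0,0,0]]' | grep -E "tcp|force|width"
python3 -m creep '[[1,-40,0,-20,0,0,0],[1,-60,0,-30,0,0,0],[1,-60,0,-30,0,0,0],[1,-60,0,-30,0,0,0]]' | grep -E "tcp|force|width"
python3 - <<'E'
from h import *
np.set_printoptions(precision=3,suppress=True)
log()
for n in("top","side"):
  img,d=vision.capture(n)
  if n=="side": save("s8.png",cv2.resize(img[100:340,200:500],(600,480)))
  for t in("cup","bottle","pot","vase","rib"):
    for c in vision.cut_out(n,t)[:2]:
      P=cloud(n,c["region"],d)
      if len(P)<9: continue
      z=np.percentile(P[:,2],97); print(n,t,round(c["conf"],2),np.round(c["uv"]),"z",z,*circ(P[P[:,2]>z-.005]))
E
```

```text
tcp_pos: [0.4871, 0.0038, 0.2552]
wrist_force: [2.1, 0.5, 1.8]
gripper_width: 0.997
gripper_force: 0.0
tcp_pos: [0.4915, -0.0172, 0.3214]
wrist_force: [-0.9, -0.8, -0.2]
gripper_width: 1.001
gripper_force: 0.0
t 25.3 q [ 18.5  15.  -45.2  58.3 -56.6 126. ] p [ 0.492 -0.017  0.321] F [-0.9 -0.8 -0.2] w 1.001 gf 0.0
top cup 0.84 [315. 202.] z 0.06558375047974992 [ 0.518 -0.17 ] 0.03250938701010494
top cup 0.41 [378. 211.] z 0.05597704128160297 [ 0.501 -0.312] 0.06151289964026581
top bottle 0.89 [396. 258.] z 0.07611265923217546 [ 0.394 -0.356] 0.013624422906952332
top bottle 0.6 [338. 259.] z 0.08439347917644699 [ 0.4   -0.219] 0.010779731473795936
top pot 0.61 [378. 213.] z 0.05595020951518388 [ 0.501 -0.312] 0.061356200116361316
top vase 0.7 [236. 170.] z 0.10048633616587302 [ 0.584 -0.004] 0.01947129284131849
top vase 0.69 [379. 199.] z 0.026217523318231448 [ 0.536 -0.315] 0.003503180952316372
top rib 0.91 [344. 156.] z 0.009788009783344612 [ 0.644 -0.238] 0.02800953816516666
side cup 0.86 [320. 200.] z 0.06523311842268281 [ 0.517 -0.171] 0.03229651579348664
side bottle 0.81 [273. 232.] z 0.08338855029282324 [ 0.399 -0.221] 0.01119107585987401
side bottle 0.67 [292. 292.] z 0.07546218991128932 [ 0.393 -0.359] 0.013509452998940958
side pot 0.76 [342. 255.] z 0.05607671847804744 [ 0.499 -0.314] 0.06152404429533901
side pot 0.67 [324. 141.] z 0.0984056594316452 [0.587 0.004] 0.015001527671206362
side vase 0.9 [322. 142.] z 0.09942256442262032 [0.587 0.004] 0.015476641994915424
side rib 0.73 [387. 214.] z 0.009363148095354464 [ 0.637 -0.236] 0.025645600935002538
```

View pics/s8.png

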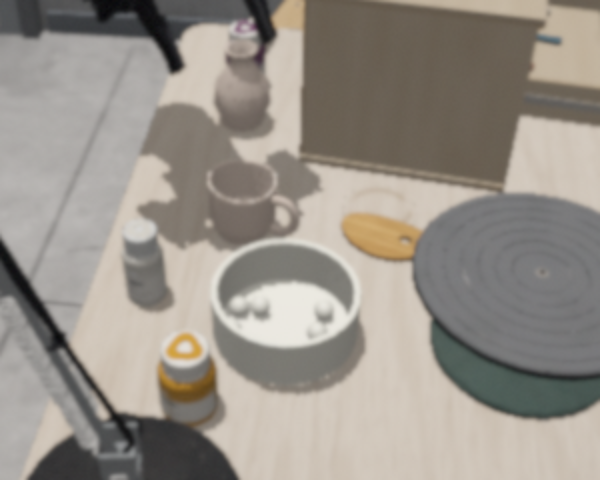

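The crop shows the cup upright and free at (242,200), the bottle upright at (145,262) and balls in the pot at (285,305). The pot, vase, rib and bottle_3 measure where they were at the start, and the gripper touches nothing. I'm handing in the job.

```bash
python3 -c "from station import r;print(r.finish_job())"
```

```text
the job is handed in; nothing more can be done
None
```

The job is handed in: the bottle stands upright on the table clear of the pot, all six balls are in the pot, the empty cup is upright on the table about 3 cm from where it stood, and the pot and other things are where they were.

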